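# Turn out the stick tin

## Robot

A 6-joint arm with a two-finger parallel gripper is mounted at the origin on the work surface. World frame = base frame: x ahead of the robot, y to its left, z up, the work surface at z = 0. Lengths are in m, angles in rad, forces in N, time in s.
With the tool pointing down it reaches from about 0.275 to 0.85 m from the base axis. Payload 19 kg.
Tool frame: the origin (TCP) lies at the very end of the fingers, on their centre line; the grasp point (between the pads) lies 19 mm behind it; x points along the fingers, z is the direction in which the jaws open and shut, and the axes are right-handed (so a half turn about x gives the same grasp; the last joint's range is limited). The gripper opens to 85 mm and grips with 20 to 120 N. Pads are 22 mm wide; open, the fingers measure 114 mm over their backs; the gripper's body (76 mm by 85 mm) begins 54 mm behind the grasp point. The pads swing forward as they close: fully open they stand 13 mm farther back than shut.
Start: joints at [1, 0.15, 1.437, -0, 1.554, -0.134], TCP at [0.243, 0.521, 0.231] pointing down, gripper open.
Joint ranges: [-2.8, 2.8], [-0.68, 2.1], [0.12, 2.68], [-1.39, 4.53], [0.16, 2.79], [-2.81, 2.81]. Speed limits (rad/s): [1.89, 1.89, 2.22, 3.01, 3.01, 3.01].

## Interface

Orientations are given as a rotation vector (axis times angle).
In Python, from rig import env, viewer gives the robot as it stands.
- The arm moves only by the tool apply_moves, never from a script. Its argument "plan" is a list of rows, each an object with "twist": the turn, a rotation vector about the tool's x, y, z as a fraction of full scale, a list of three; "linear": the shift along the tool's x, y, z as a fraction of full scale, a list of three; "gripper": the opening, from -1 (shut) to 1 (fully open). A call has 1 to 5 rows; each row shifts and turns the commanded pose from where the row before left it, along the tool's axes as they then stand; what a row does not reach is not made up. Full scale, the value 1, is 0.04 m for a shift and 5 degrees for a turn. A row lasts 1/8 s, in which the tool goes at most 62.5 mm and 10.7 degrees, less where a joint would pass 70% of its speed; a pose out of reach is approached as far as the arm can. A call with a number of a shift or a turn outside -1 to 1 is refused whole. A call with a gripper value outside its range is refused whole. The fingers move at their own pace and stop on an object; "force" is the grip in N (left out, the last holds). Time passes only in rows, so rows that do not move let the fingers close. It gives the time, the measured TCP pose, the force and the opening at its end, in the units of the state.
- env.read_state(): the state, without advancing time (a new reading comes with each control period).
- viewer.capture(name): name is "scene" or "side" or "wrist"; returns (picture, depth): 384x512x3 uint8, blue, green, red; 384x512 float32, m along the optical axis (not along the pixel's ray), 0 where there is no reading.
- viewer.get_calibration(name): a dict with "K" (3x3 intrinsics, pixels), "T" (4x4, takes a point from camera to world coordinates). Camera axes: x right, y down, z forward; pixel columns grow to the right and rows downward; lengths in m; the calibration is good to about 2 mm. The wrist camera is an equidistant fisheye: a pixel r from the principal point sees the ray r / f radians off the axis. A picture is of the moment at which its call begins: read the wrist's pose just before it. get_calibration takes no time and is no camera call; for the wrist camera it gives the pose at the moment of the call.
- env.sign_off(): hands the job in, once; it reports no verdict.
The state is a dict: "time": time; "joint_positions": joint angles; "joint_vel": joint speeds; "joint_torque": joint torques, N m; "position": TCP position; "tcp_rot": TCP orientation; "contact_force": force on the tool from outside, world axes, zero at the start; "torque": the same for the moment, N m; "grip_width": opening from 0.0 (shut) to 1.0 (fully open).
Only numpy, scipy, OpenCV 4.12 (cv2) and the standard library are available. Lean on these libraries where they do the work, as an engineer would, in place of code of your own. Each camera call takes 0.05 s, during which the arm holds its last target. There are 200 camera calls.

## Task

Lay the tin of wooden sticks down on its side with the sticks still inside and let go, then take it again and tip it over to stand mouth-down flat on the grey mat with every stick under it. Lift the tin straight up, still upside down, until it is about 15 cm clear of the mat, so that the sticks stay behind on the mat in one heap, and stand the empty tin mouth-down in the middle of the cork pad. Leave the other tools where they lie.

Things in the scene. Friction and masses are not known exactly. Their poses are not given: they have to be found in the camera images.
- tin: Open rectangular aluminium tin holding the sticks, 96 (x) x 60 (y) x 100 mm (z), walls 4 mm, floor 5 mm, 0.2 kg empty, about 0.35 kg full. Origin: centre of its underside; z points out of the mouth (rim at z = +100 mm). Starts upright on the bench beside the mat, its 96 mm length within 30 degrees of world y. Rigid walls: grip across the 60 mm. The sticks slide about inside as it tips.
- mat: Flat grey work mat fixed to the bench, 300 x 300 mm, 3 mm thick; origin: centre of its underside, z up.
- pad: Square cork pad fixed to the bench, 120 x 120 mm, 6 mm thick, on the other side of the mat from the tin; origin: centre of its underside, z up.
- stick0: One of six identical pale wooden sticks, 22 x 22 mm square, 80 mm long with rounded ends, 24 g; origin: its middle, its z axis along its length. At the start it stands loose in the tin.
- stick1: One of six identical pale wooden sticks, 22 x 22 mm square, 80 mm long with rounded ends, 24 g; origin: its middle, its z axis along its length. At the start it stands loose in the tin.
- stick2: One of six identical pale wooden sticks, 22 x 22 mm square, 80 mm long with rounded ends, 24 g; origin: its middle, its z axis along its length. At the start it stands loose in the tin.
- stick3: One of six identical pale wooden sticks, 22 x 22 mm square, 80 mm long with rounded ends, 24 g; origin: its middle, its z axis along its length. At the start it stands loose in the tin.
- stick4: One of six identical pale wooden sticks, 22 x 22 mm square, 80 mm long with rounded ends, 24 g; origin: its middle, its z axis along its length. At the start it stands loose in the tin.
- stick5: One of six identical pale wooden sticks, 22 x 22 mm square, 80 mm long with rounded ends, 24 g; origin: its middle, its z axis along its length. At the start it stands loose in the tin.
- mallet: Rubber mallet lying on its side, black head 95 x 60 mm, wooden handle 24 mm wide reaching 210 mm from the head; origin under the head. A bystander; origin on the bench side.
- chisel: Wood chisel lying flat, 220 mm long, 28 mm wide, wooden handle. A bystander; origin on the bench side.
- file: Flat file lying down, 290 mm long, 26 mm wide, black handle. A bystander; origin on the bench side.
- plane: Small block plane, 160 x 48 mm, 65 mm tall, dark steel with wooden grips. A bystander; origin on the bench side.
- earmuffs: Black ear defenders lying on the bench, 165 mm across the shells, 80 mm tall. A bystander; origin on the bench side.
- glue: White closed glue bottle standing up, 56 mm diameter, 150 mm tall. A bystander; origin on the bench side.

How it is judged:
On the way, in this order (a step that is already met when the one before it is completed fails the run):
1. the tin lies on its side, let go, all six sticks inside it (angle between tin's own z axis and vertical between 1.4 and 1.74 rad and height (world z) of tin below 0.06 m and linear speed of tin below 0.03 m/s and contact force between the fingers and tin below 0.2 N and x of stick0 in the frame of tin between -0.05 and 0.05 m and y of stick0 in the frame of tin between -0.035 and 0.035 m and z of stick0 in the frame of tin between 0 and 0.102 m and x of stick1 in the frame of tin between -0.05 and 0.05 m and y of stick1 in the frame of tin between -0.035 and 0.035 m and z of stick1 in the frame of tin between 0 and 0.102 m and x of stick2 in the frame of tin between -0.05 and 0.05 m and y of stick2 in the frame of tin between -0.035 and 0.035 m and z of stick2 in the frame of tin between 0 and 0.102 m and x of stick3 in the frame of tin between -0.05 and 0.05 m and y of stick3 in the frame of tin between -0.035 and 0.035 m and z of stick3 in the frame of tin between 0 and 0.102 m and x of stick4 in the frame of tin between -0.05 and 0.05 m and y of stick4 in the frame of tin between -0.035 and 0.035 m and z of stick4 in the frame of tin between 0 and 0.102 m and x of stick5 in the frame of tin between -0.05 and 0.05 m and y of stick5 in the frame of tin between -0.035 and 0.035 m and z of stick5 in the frame of tin between 0 and 0.102 m), for 0.2 s.
2. the tin stands mouth-down flat on the mat with all six sticks under it (angle between tin's own z axis and vertical above 3.04 rad and height (world z) of tin below 0.108 m and x of tin in the frame of mat between -0.15 and 0.15 m and y of tin in the frame of mat between -0.15 and 0.15 m and x of stick0 in the frame of tin between -0.05 and 0.05 m and y of stick0 in the frame of tin between -0.035 and 0.035 m and z of stick0 in the frame of tin between 0 and 0.102 m and x of stick1 in the frame of tin between -0.05 and 0.05 m and y of stick1 in the frame of tin between -0.035 and 0.035 m and z of stick1 in the frame of tin between 0 and 0.102 m and x of stick2 in the frame of tin between -0.05 and 0.05 m and y of stick2 in the frame of tin between -0.035 and 0.035 m and z of stick2 in the frame of tin between 0 and 0.102 m and x of stick3 in the frame of tin between -0.05 and 0.05 m and y of stick3 in the frame of tin between -0.035 and 0.035 m and z of stick3 in the frame of tin between 0 and 0.102 m and x of stick4 in the frame of tin between -0.05 and 0.05 m and y of stick4 in the frame of tin between -0.035 and 0.035 m and z of stick4 in the frame of tin between 0 and 0.102 m and x of stick5 in the frame of tin between -0.05 and 0.05 m and y of stick5 in the frame of tin between -0.035 and 0.035 m and z of stick5 in the frame of tin between 0 and 0.102 m), for 0.2 s.
3. the tin is lifted straight up, still upside down, its rim more than 100 mm above the mat, with all six sticks left on the mat within 130 mm of the point under it (angle between tin's own z axis and vertical above 2.8 rad and height (world z) of tin above 0.203 m and horizontal distance between tin and stick0 below 0.13 m and horizontal distance between tin and stick1 below 0.13 m and horizontal distance between tin and stick2 below 0.13 m and horizontal distance between tin and stick3 below 0.13 m and horizontal distance between tin and stick4 below 0.13 m and horizontal distance between tin and stick5 below 0.13 m and x of stick0 in the frame of mat between -0.15 and 0.15 m and y of stick0 in the frame of mat between -0.15 and 0.15 m and height (world z) of each of stick0, stick1, stick2, stick3, stick4, stick5 below 0.09 m and x of stick1 in the frame of mat between -0.15 and 0.15 m and y of stick1 in the frame of mat between -0.15 and 0.15 m and x of stick2 in the frame of mat between -0.15 and 0.15 m and y of stick2 in the frame of mat between -0.15 and 0.15 m and x of stick3 in the frame of mat between -0.15 and 0.15 m and y of stick3 in the frame of mat between -0.15 and 0.15 m and x of stick4 in the frame of mat between -0.15 and 0.15 m and y of stick4 in the frame of mat between -0.15 and 0.15 m and x of stick5 in the frame of mat between -0.15 and 0.15 m and y of stick5 in the frame of mat between -0.15 and 0.15 m), for 0.1 s.
At the end, for the whole second after the job is handed in: The empty tin stands mouth-down, flat on the cork pad (its rim on the cork, within about 6 degrees), its centre within 30 mm of the pad's centre, released and at rest; the middles of all six sticks are over the grey mat, lower than 90 mm, at rest, none more than 200 mm from stick0 (angle between tin's own z axis and vertical above 3.04 rad and horizontal distance between tin and pad below 0.03 m and height (world z) of tin between 0.102 and 0.111 m and linear speed of tin below 0.02 m/s and contact force between the fingers and tin below 0.2 N and horizontal distance between stick0 and stick1 below 0.2 m and horizontal distance between stick0 and stick2 below 0.2 m and horizontal distance between stick0 and stick3 below 0.2 m and horizontal distance between stick0 and stick4 below 0.2 m and horizontal distance between stick0 and stick5 below 0.2 m and x of stick0 in the frame of mat between -0.15 and 0.15 m and y of stick0 in the frame of mat between -0.15 and 0.15 m and height (world z) of each of stick0, stick1, stick2, stick3, stick4, stick5 below 0.09 m and x of stick1 in the frame of mat between -0.15 and 0.15 m and y of stick1 in the frame of mat between -0.15 and 0.15 m and x of stick2 in the frame of mat between -0.15 and 0.15 m and y of stick2 in the frame of mat between -0.15 and 0.15 m and x of stick3 in the frame of mat between -0.15 and 0.15 m and y of stick3 in the frame of mat between -0.15 and 0.15 m and x of stick4 in the frame of mat between -0.15 and 0.15 m and y of stick4 in the frame of mat between -0.15 and 0.15 m and x of stick5 in the frame of mat between -0.15 and 0.15 m and y of stick5 in the frame of mat between -0.15 and 0.15 m and linear speed of each of stick0, stick1, stick2, stick3, stick4, stick5 below 0.03 m/s); the robot touches nothing.
It fails at once if one of the other tools (mallet, chisel, file, plane, earmuffs, glue bottle) is moved by more than 40 mm (distance of any of mallet, chisel, file, plane, earmuffs, glue from where it was at the start of the episode above 0.04 m).
It also fails if it takes over 72 s, if anything falls off the work surface, if the arm or the gripper's body presses on something with over 40 N, if the wrist force passes 120 N, or if a joint passes its speed limit or range.

## Working session

There is one attempt and no reset: what is moved stays moved. The work goes in short steps, Python scripts to look and compute and a tool call to move; the robot and the scene stay as the last step left them, time stands still between calls to the robot, and variables do not carry over. Pictures are saved under pics/ and viewed, about 8 in all and at most 12, crops included, and the job is handed in when it is done.

Besides the shell and the picture viewer there is one more tool, called after "Call:" as name(argument=value, ...) on one line, values as JSON. apply_moves: Moves the arm, as the interface text tells. Its arguments: {"type":"object","properties":{"plan":{"type":"array"},"force":{"type":"number"}},"required":["plan"]}

```bash
ls; mkdir -p pics
python3 - <<'E'
from rig import env, viewer
import cv2,numpy as np
s=env.read_state(); print({k:np.round(v,3).tolist() for k,v in s.items()})
for n in ("scene","side"):
    im,d=viewer.capture(n); cv2.imwrite(f"pics/{n}0.png",im); np.savez(f"{n}0.npz",im=im,d=d)
    c=viewer.get_calibration(n); print(n,np.round(c["K"],1).tolist(),np.round(c["T"],3).tolist())
E
```

```text
pics
{'time': 0.0, 'joint_positions': [1.0, 0.151, 1.438, 0.0, 1.554, -0.134], 'joint_vel': [-0.001, 0.001, 0.002, -0.0, -0.001, 0.0], 'joint_torque': [-0.0, -71.304, -57.087, 0.0, 0.009, 0.0], 'position': [0.243, 0.521, 0.231], 'tcp_rot': [-0.882, 1.386, 0.882], 'contact_force': [0.13, 0.761, 0.552], 'torque': [-0.002, -0.004, 0.005], 'grip_width': 1.002}
scene [[424.7, 0.0, 247.0], [0.0, 424.7, 194.7], [0.0, 0.0, 1.0]] [[-0.737, 0.538, -0.41, 1.011], [0.676, 0.6, -0.428, 0.547], [0.016, -0.592, -0.806, 1.01], [0.0, 0.0, 0.0, 1.0]]
side [[492.3, 0.0, 261.6], [0.0, 492.3, 195.6], [0.0, 0.0, 1.0]] [[-0.991, -0.089, 0.096, 0.384], [-0.131, 0.66, -0.739, 1.231], [0.002, -0.746, -0.666, 1.131], [0.0, 0.0, 0.0, 1.0]]
```

View pics/scene0.png

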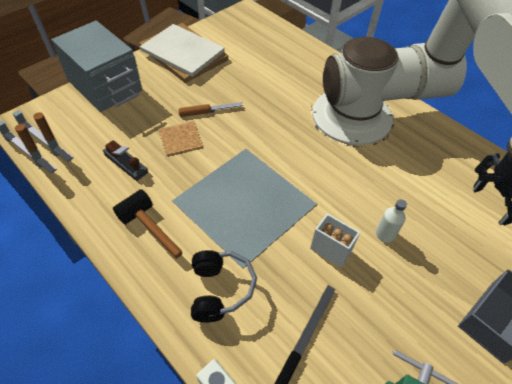

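View pics/side0.png

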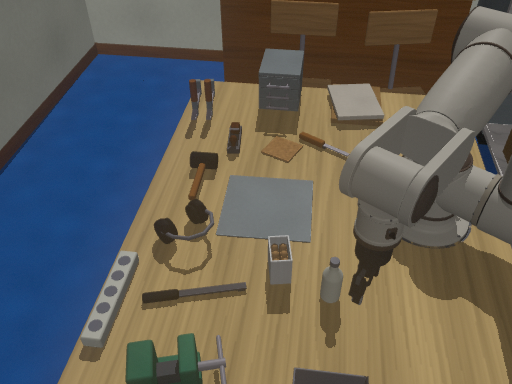

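The scene view shows the mat about (245,205), the pad at (182,138) and the tin at (335,240). The glue is at (392,222), the earmuffs at (225,285) and the file at (310,330). The side view agrees: mat (268,207), pad (282,149), tin (280,260).

```bash
cat > h.py <<'E'
import numpy as np,cv2
from rig import env,viewer
def cloud(n,d):
    c=viewer.get_calibration(n);K,T=c["K"],c["T"];v,u=np.mgrid[:384,:512]
    P=np.stack([(u-K[0,2])/K[0,0]*d,(v-K[1,2])/K[1,1]*d,d],-1)
    return P@T[:3,:3].T+T[:3,3]
def onplane(n,uv,z):
    c=viewer.get_calibration(n);K,T=c["K"],c["T"]
    r=np.array([(uv[0]-K[0,2])/K[0,0],(uv[1]-K[1,2])/K[1,1],1])@T[:3,:3].T
    return T[:3,3]+r*(z-T[2,3])/r[2]
def rect(p):
    r=cv2.minAreaRect(p[:,:2].astype(np.float32)*1000); return np.round(cv2.boxPoints(r)).astype(int).tolist(),np.round(r[0],1).tolist(),np.round(r[1],1).tolist(),round(r[2],1)
E
python3 - <<'E'
from h import *
for n in ("scene","side"):
    z=np.load(n+"0.npz");im,d=z["im"],z["d"];P=cloud(n,d);hsv=cv2.cvtColor(im,cv2.COLOR_BGR2HSV)
    def at(u,v,w=3): return np.round(np.median(P[v-w:v+w+1,u-w:u+w+1].reshape(-1,3),0),3)
    seeds={"scene":dict(mat=(245,205),pad=(182,138),tin=(332,245)),"side":dict(mat=(268,207),pad=(282,149),tin=(280,268))}[n]
    print(n)
    for k in("mat","pad"):
        u,v=seeds[k]; print(k,at(u,v),hsv[v,u])
        lab=cv2.cvtColor(im,cv2.COLOR_BGR2LAB).astype(int); ref=np.median(lab[v-4:v+5,u-4:u+5].reshape(-1,3),0)
        m=(np.abs(lab-ref).max(-1)<(14 if k=="pad" else 10)).astype(np.uint8)
        m=cv2.morphologyEx(m,cv2.MORPH_CLOSE,np.ones((3,3)));m=cv2.morphologyEx(m,cv2.MORPH_OPEN,np.ones((3,3)))
        L=cv2.connectedComponents(m)[1];b=(L==L[v,u]);c=max(cv2.findContours(b.astype(np.uint8),0,1)[0],key=cv2.contourArea)[:,0]
        print(rect(np.array([onplane(n,q,.003 if k=="mat" else .006) for q in c])))
    # elevated objects
    m=((P[...,2]>.012)&(P[...,2]<.2)&(d>0)&(P[...,0]>.2)&(P[...,0]<.95)&(abs(P[...,1])<.6)).astype(np.uint8)
    N,L,st,ce=cv2.connectedComponentsWithStats(m)
    for i in range(1,N):
        if st[i,4]>80: q=P[L==i]; print("blob",np.round(ce[i]),st[i,4],rect(q),"zmax",np.round(q[:,2].max(),3))
    u,v=seeds["tin"];l=L[v,u];q=P[(L==l)]; t=q[abs(q[:,2]-.1)<.006];print("tinrim",len(t),rect(t))
E
```

```text
scene
mat [0.529 0.036 0.003] [ 92  27 152]
([[372, 171], [380, -126], [680, -118], [672, 178]], [526.1, 26.2], [300.4, 296.7], 1.5)
pad [ 0.503 -0.295  0.005] [ 17 128 180]
([[423, -335], [535, -387], [590, -264], [478, -213]], [506.5, -299.7], [134.7, 123.1], 65.5)
blob [114.  79.] 2385 ([[465, -600], [637, -600], [637, -522], [465, -522]], [550.7, -560.9], [78.0, 172.0], 89.9) zmax 0.174
blob [191.  64.] 736 ([[200, -498], [201, -600], [327, -599], [326, -497]], [263.4, -548.7], [126.3, 102.1], 0.4) zmax 0.045
blob [197. 109.] 270 ([[310, -332], [433, -407], [451, -378], [328, -303]], [380.6, -354.9], [33.9, 143.8], 58.9) zmax 0.028
blob [ 49. 136.] 621 ([[809, -429], [826, -601], [856, -598], [839, -426]], [832.6, -513.7], [29.7, 172.8], 5.6) zmax 0.162
blob [ 32. 148.] 646 ([[869, -419], [887, -603], [916, -600], [898, -416]], [892.4, -509.4], [28.8, 184.5], 5.7) zmax 0.163
blob [125. 159.] 747 ([[663, -250], [680, -412], [729, -407], [712, -245]], [696.1, -328.2], [48.9, 162.9], 6.1) zmax 0.072
blob [144. 218.] 1331 ([[727, 54], [729, -182], [826, -181], [823, 55]], [776.4, -63
[... 1865 characters left out ...]
lob [191. 201.] 1747 ([[637, -169], [823, -184], [859, 268], [673, 282]], [747.9, 49.2], [453.1, 186.4], 85.5) zmax 0.085
blob [279. 258.] 1033 ([[414, 344], [435, 243], [494, 255], [473, 356]], [453.9, 299.4], [60.4, 103.2], 11.6) zmax 0.106
blob [111. 295.] 2003 ([[869, 312], [928, 312], [929, 600], [870, 600]], [899.0, 456.0], [287.9, 58.3], 89.8) zmax 0.048
blob [332. 281.] 728 ([[272, 394], [279, 350], [334, 357], [327, 402]], [303.0, 375.7], [55.7, 44.9], 7.9) zmax 0.154
blob [188. 292.] 698 ([[537, 385], [546, 356], [821, 441], [812, 471]], [679.1, 413.2], [288.3, 31.0], 17.2) zmax 0.028
tinrim 185 ([[414, 343], [435, 243], [494, 255], [473, 355]], [454.0, 298.9], [60.3, 102.2], 11.7)
```

```bash
cat > sim.py <<'E'
# rough 2-D penalty model of the second tip: 3 stacked sticks, tin kinematic, mat at z=0; batch of scenarios
import numpy as np, itertools
W,L,H=.096,.100,.0
mus=[.2,.3,.4,.5,.6]
sc=list(itertools.product(mus,[40.,20.],[10,30,50],[0,.03,.06,.09],[.003]))
A=np.array(sc);mu,rate,ths,D,clr=A.T;B=len(A)
hl,hw=.04,.011
g=np.linspace(-1,1,7)
pts=np.array([(x*(hl-.000),s*hw) for x in g[1:-1] for s in(-1,1)]+[(s*hl,w*hw*.6) for s in(-1,1) for w in(-1,1)]+[(s*(hl-.004),w*hw) for s in(-1,1) for w in(-1,1)])
# tin frame: origin lower outer rim corner, d axis (out of mouth), n axis
boxes=[(-.05,.002,.05,.002),(-.05,.094,.05,.002),(-.0975,.048,.0025,.048)]
m=.024;I=m*(.08**2+.022**2)/12
k,c=3000.,2.0
dt=1.5e-4
def kin(t):
    th=np.minimum(rate*t,90.);
    span=np.maximum(90-ths,1);s=np.clip((th-ths)/span,0,1)*D
    thd=np.where(rate*t<90,rate,0.);sd=np.where((th>ths)&(th<90),D/span*thd,0.)
    return np.radians(th),s,np.radians(thd),sd
pos=np.zeros((B,3,2));ang=np.zeros((B,3));vel=np.zeros((B,3,2));om=np.zeros((B,3))
for j in range(3): pos[:,j]=[-.095+.04+.0005,.003+.004+.011+.022*j]
def rot(a):return np.stack([np.cos(a),-np.sin(a),np.sin(a),np.cos(a)],-1).reshape(a.shape+(2,2))
def fric(pen,nrm,vrel):
    vn=(vrel*nrm).sum(-1);N=np.where(pen>0,np.maximum(k*pen-c*vn,0),0)
    vt=vrel-vn[...,None]*nrm;sp=np.linalg.norm(vt,axis=-1)
    M=mu.reshape((B,)+(1,)*(N.ndim-1))
    return N[...,None]*nrm-(M*N/np.maximum(sp,.004))[...,None]*vt
def boxpen(q,cx,cy,hx,hy):
    dx=hx-abs(q[...,0]-cx);dy=hy-abs(q[...,1]-cy);p=np.minimum(dx,dy)
    usex=(dx<dy);n=np.stack([np.where(usex,np.sign(q[...,0]-cx),0),np.where(usex,0,np.sign(q[...,1]-cy))],-1)
    return np.where((dx>0)&(dy>0),p,0),n
t=0;T=90/20+.6;tin_max=np.zeros(B)
steps=int(T/dt);snap={}
for it in range(steps):
    th,s,thd,sd=kin(t);R=rot(ang);P=pos[:,:,None]+np.einsum('bjxy,py->bjpx',R,pts)
    r=P-pos[:,:,None];V=vel[:,:,None]+om[:,:,None,None]*np.stack([-r[...,1],r[...,0]],-1)
    F=fric(-P[...,1],np.broadcast_to([0.,1.],P.shape),V)
    piv=np.stack([s,clr+0*s],-1);Rt=rot(-th) # d=(cos,-sin)
    q=np.einsum('bxy,bjpx->bjpy',Rt,P-piv[:,None,None]);rp=P-piv[:,None,None]
    Vt=-thd[:,None,None,None]*np.stack([-rp[...,1],rp[...,0]],-1)+np.stack([sd,0*sd],-1)[:,None,None]
    ft=0
    for bx in boxes:
        pen,n=boxpen(q,*bx);f=fric(pen,np.einsum('bxy,bjpy->bjpx',Rt,n),V-Vt);F=F+f;ft=ft+f
    ftin=ft.sum((1,2))
    Fb=np.zeros((B,3,2));Tb=np.zeros((B,3))
    # rim corners against sticks
    for cd,cn in((0,.004),(0,.092),(0,.096),(0,.0)):
        w=piv+np.einsum('bxy,y->bx',Rt,np.array([cd,cn]));rw=w-piv
        vw=-thd[:,None]*np.stack([-rw[:,1],rw[:,0]],-1)+np.stack([sd,0*sd],-1)
        lq=np.einsum('bjyx,bjy->bjx',R,w[:,None]-pos);pen,n=boxpen(lq,0,0,hl,hw)
        nn=np.einsum('bjxy,bjy->bjx',R,n);rr=w[:,None]-pos
        vs=vel+om[...,None]*np.stack([-rr[...,1],rr[...,0]],-1)
        f=fric(pen,-nn,vs-vw[:,None]);Fb+=f;Tb+=rr[...,0]*f[...,1]-rr[...,1]*f[...,0];ftin=ftin+f.sum(1)
    for a in range(3):
        for b in range(3):
            if a==b: continue
            lq=np.einsum('byx,bpy->bpx',R[:,b],P[:,a]-pos[:,b][:,None]);pen,n=boxpen(lq,0,0,hl,hw)
            nn=np.einsum('bxy,bpy->bpx',R[:,b],n);rb=P[:,a]-pos[:,b][:,None]
            vb=vel[:,b][:,None]+om[:,b][:,None,None]*np.stack([-rb[...,1],rb[...,0]],-1)
            f=fric(pen,nn,V[:,a]-vb);F[:,a]+=f;Fb[:,b]-=f.sum(1);Tb[:,b]-=(rb[...,0]*f[...,1]-rb[...,1]*f[...,0]).sum(1)
    Fb+=F.sum(2);Tb+=(r[...,0]*F[...,1]-r[...,1]*F[...,0]).sum(2)
    Fb[...,1]-=m*9.81
    vel+=Fb/m*dt;om+=Tb/I*dt;pos+=vel*dt;ang+=om*dt;t+=dt
    tin_max=np.maximum(tin_max,-ftin[:,1])
th,s,_,_=kin(t);piv=np.stack([s,clr],-1);q=np.einsum('bxy,bjx->bjy',rot(-th),pos-piv[:,None])
ok=((q[...,0]<.002)&(q[...,0]>-.1)&(q[...,1]>0)&(q[...,1]<.096)).sum(1)
tinF=tin_max*2
for rt in(40,20):
    for t0 in(10,30,50):
        for d in(0,.03,.06,.09):
            i=[np.where((mu==x)&(rate==rt)&(ths==t0)&(D==d))[0][0] for x in mus]
            print(rt,t0,d,"in:",ok[i],"Fmax",np.round(tinF[i],0),"u:",[np.round(q[j,:,1]*1000).astype(int).tolist() for j in i])
E
time OMP_NUM_THREADS=4 timeout 560 python3 sim.py
```

```text
real	9m20.015s
user	9m9.063s
sys	0m9.982s
```

Run:
```python
from h import *
from scipy.spatial.transform import Rotation as Ro
s=env.read_state();print(np.round(Ro.from_rotvec(s["tcp_rot"]).as_matrix(),3).tolist())
for n in ("scene","side"):
    z=np.load(n+"0.npz");im,d=z["im"],z["d"];P=cloud(n,d);hsv=cv2.cvtColor(im,cv2.COLOR_BGR2HSV)
    m=((P[...,2]>.0035)&(P[...,2]<.009)&(abs(P[...,0]-.505)<.11)&(abs(P[...,1]+.297)<.09)).astype(np.uint8)
    u,v=dict(scene=(182,138),side=(282,149))[n]
    L=cv2.connectedComponents(m)[1];b=L==L[v,u];print(n,b.sum(),rect(P[b]),[np.median(hsv[b][:,i]) for i in range(3)])
```

```text
[[-0.001, -0.906, 0.423], [-0.001, 0.423, 0.906], [-1.0, 0.0, -0.001]]
scene 195798 ([[-2555, -19], [-1901, -2366], [1711, -1359], [1057, 988]], [-422.1, -689.2], [3750.3, 2436.4], 15.6) [np.float64(21.0), np.float64(102.0), np.float64(170.0)]
side 196088 ([[-840, -2522], [2303, -2539], [2323, 1220], [-820, 1238]], [741.6, -650.7], [3759.4, 3143.3], 89.7) [np.float64(20.0), np.float64(107.0), np.float64(122.0)]
```

```bash
sed -i 's/^mus=.*/mus=[.25,.4,.55]/; s/\[40.,20.\],\[10,30,50\],\[0,.03,.06,.09\]/[40.],[20,45],[0,.03,.06,.09]/; s/^dt=.*/dt=3e-4/; s/^k,c=.*/k,c=2000.,2.0/; s#T=90/20+.6#T=90/40+.35#; s/in(40,20):/in(40,):/; s/in(10,30,50):/in(20,45):/' sim.py
(time OMP_NUM_THREADS=1 timeout 150 python3 sim.py) 2>&1
python3 - <<'E'
from h import *
for u,v in ((160,129),(193,122),(203,147),(169,155)): print(np.round(onplane("scene",(u,v),.006),3))
z=np.load("scene0.npz");im=z["im"]
lab=cv2.cvtColor(cv2.GaussianBlur(im,(5,5),0),cv2.COLOR_BGR2LAB)
print(np.median(lab[131:146,175:190].reshape(-1,3),0),np.median(lab[160:175,200:215].reshape(-1,3),0),lab[145,160:212,1])
m=(lab[...,1]>=cv2.threshold(np.ascontiguousarray(lab[112:165,150:215,1]),0,255,cv2.THRESH_OTSU)[0]+1).astype(np.uint8)
m[:, :150]=0;m[:,215:]=0;m[:117]=0;m[165:]=0
L=cv2.connectedComponents(cv2.morphologyEx(m,cv2.MORPH_OPEN,np.ones((5,5))))[1];b=(L==L[138,182]);ys,xs=np.nonzero(b)
print(b.sum(),xs.min(),xs.max(),ys.min(),ys.max(),rect(np.array([onplane("scene",q,.006) for q in zip(xs,ys)])))
E
wait
```

```text
[ 0.533 -0.375  0.006]
[ 0.432 -0.329  0.006]
[ 0.478 -0.219  0.006]
[ 0.579 -0.263  0.006]
[157. 138. 161.] [199. 128. 161.] [128 129 131 134 137 137 138 139 138 138 138 138 138 138 138 138 138 138
 138 138 138 138 138 138 138 138 138 138 138 138 138 138 138 138 138 138
 138 138 138 138 137 136 133 131 129 129 129 129 128 128 128 128]
992 160 200 122 153 ([[428, -333], [537, -381], [587, -268], [477, -220]], [507.2, -300.5], [122.6, 119.5], 66.3)
40 20 0 in: [2 2 3] Fmax [89. 91. 29.] u: [[50, 87, 204], [16, 49, 125], [21, 44, 71]]
40 20 0.03 in: [2 2 3] Fmax [53. 90. 11.] u: [[15, 62, 181], [37, 68, 102], [26, 51, 80]]
40 20 0.06 in: [2 2 3] Fmax [46. 91.  1.] u: [[15, 64, 155], [28, 53, 103], [15, 37, 59]]
40 20 0.09 in: [2 3 3] Fmax [34. 89.  1.] u: [[15, 62, 148], [27, 54, 81], [15, 37, 71]]
40 45 0 in: [2 2 3] Fmax [89. 91. 29.] u: [[50, 87, 204], [16, 49, 125], [21, 44, 71]]
40 45 0.03 in: [2 2 3] Fmax [48. 89.  8.] u: [[17, 68, 174], [42, 67, 102], [26, 49, 81]]
40 45 0.06 in: [2 2 3] Fmax [34. 89.  4.] u: [[15, 62, 144], [31, 57, 117], [24, 49, 77]]
40 45 0.09 in: [2 2 3] Fmax [28. 92.  3.] u: [[15, 63, 167], [19, 53, 107], [25, 50, 75]]

real	1m23.565s
user	1m22.801s
sys	0m0.032s
```

```bash
sed -i 's/^mus=.*/mus=[.2,.3,.4]/; s/\[40.\],\[20,45\],\[0,.03,.06,.09\]/[40.,57.],[20,45],[.12,.18,.26]/; s/in(40,):/in(40,57):/; s/in(0,.03,.06,.09):/in(.12,.18,.26):/' sim.py
(time OMP_NUM_THREADS=1 timeout 200 python3 sim.py) 2>&1
```

```text
40 20 0.12 in: [2 2 2] Fmax [29.  5. 91.] u: [[15, 62, 174], [36, 80, 137], [28, 52, 103]]
40 20 0.18 in: [2 2 2] Fmax [23.  3. 91.] u: [[23, 57, 138], [15, 59, 138], [35, 62, 121]]
40 20 0.26 in: [2 2 2] Fmax [48.  3. 94.] u: [[15, 62, 140], [15, 59, 140], [15, 56, 107]]
40 45 0.12 in: [2 2 3] Fmax [22.  3. 99.] u: [[20, 65, 148], [15, 59, 138], [20, 55, 91]]
40 45 0.18 in: [2 2 2] Fmax [20.  3. 94.] u: [[38, 65, 146], [15, 59, 141], [18, 58, 108]]
40 45 0.26 in: [2 2 2] Fmax [47.  3. 93.] u: [[15, 62, 147], [15, 59, 145], [15, 47, 97]]
57 20 0.12 in: [2 2 2] Fmax [55. 75. 93.] u: [[17, 48, 211], [15, 59, 1317], [30, 55, 108]]
57 20 0.18 in: [2 2 2] Fmax [47. 90. 95.] u: [[14, 52, 188], [15, 59, 107], [29, 58, 99]]
57 20 0.26 in: [2 2 2] Fmax [44. 89. 91.] u: [[14, 52, 162], [15, 59, 107], [34, 61, 120]]
57 45 0.12 in: [2 2 3] Fmax [ 24.   4. 106.] u: [[34, 62, 173], [15, 59, 140], [11, 42, 88]]
57 45 0.18 in: [2 2 2] Fmax [56.  3. 96.] u: [[15, 62, 143], [15, 59, 145], [15, 55, 106]]
57 45 0.26 in: [2 2 2] Fmax [41.  4. 91.] u: [[19, 64, 182], [15, 59, 155], [16, 46, 101]]

real	1m7.094s
user	1m7.046s
sys	0m0.020s
```

Call:
apply_moves(plan=[{"twist": [1,0,0],"linear": [0,0,0],"gripper": 1},{"twist": [1,0,0],"linear": [0,0,0],"gripper": 1}])

```text
time: 0.35
position: [0.2432, 0.5209, 0.2309]
tcp_rot: [-0.746, 1.44, 0.746]
contact_force: [0.5, 0.6, -0.3]
grip_width: 0.996
```

```bash
cat >> h.py <<'E'
from scipy.spatial.transform import Rotation as Ro
def axes(a,z):
    a=np.array(a,float);a/=np.linalg.norm(a);z=np.array(z,float);z-=a*(a@z);z/=np.linalg.norm(z)
    return np.stack([a,np.cross(z,a),z],1)
def st():
    s=env.read_state();return np.array(s["position"]),Ro.from_rotvec(s["tcp_rot"]).as_matrix(),s
def togo(p,R):
    q,Q,s=st();w=Ro.from_matrix(Q.T@R).as_rotvec(degrees=True)
    print("t",round(s["time"],2),"turn/5deg",np.round(w/5,2),"shift/40mm now",np.round(Q.T@(p-q)/.04,2),"in target frame",np.round(R.T@(p-q)/.04,2),"q",np.round(s["joint_positions"],2),"grip",round(float(s["grip_width"]),3),"F",np.round(s["contact_force"],1))
y=np.radians(11.4);S=np.array([np.cos(y),np.sin(y),0]);Lg=np.array([-np.sin(y),np.cos(y),0]);U=np.array([0,0,1.])
C=np.array([.454,.2985,0])
R1=axes(-Lg-U,S); P1=C+.003*Lg+.055*U
E
python3 -c "
from h import *
togo(P1-R1[:,0]*.10,R1)"
```

```text
t 0.35 turn/5deg [ 8.23  3.4  -8.55] shift/40mm now [ 2.63 -6.17 -0.24] in target frame [ 5.15 -1.43  4.07] q [1.   0.15 1.44 0.   1.55 0.04] grip 0.996 F [ 0.5  0.6 -0.3]
```

Call:
apply_moves(plan=[{"twist": [0.915,0.378,-0.95],"linear": [0,0,0],"gripper": 1},{"twist": [0.915,0.378,-0.95],"linear": [0,0,0],"gripper": 1},{"twist": [0.915,0.378,-0.95],"linear": [0,0,0],"gripper": 1},{"twist": [0.915,0.378,-0.95],"linear": [0,0,0],"gripper": 1},{"twist": [0.915,0.378,-0.95],"linear": [0,0,0],"gripper": 1}])

```text
time: 0.98
position: [0.2431, 0.521, 0.2312]
tcp_rot: [-0.771, 1.455, 0.072]
contact_force: [0.8, 0.3, 0.4]
grip_width: 1.002
```

Call:
apply_moves(plan=[{"twist": [0.915,0.378,-0.95],"linear": [0,0,0],"gripper": 1},{"twist": [0.915,0.378,-0.95],"linear": [0,0,0],"gripper": 1},{"twist": [0.915,0.378,-0.95],"linear": [0,0,0],"gripper": 1},{"twist": [0.915,0.378,-0.95],"linear": [0,0,0],"gripper": 1},{"twist": [0,0,0],"linear": [0,0,0],"gripper": 1}])

```text
time: 1.6
position: [0.2433, 0.5213, 0.2292]
tcp_rot: [-0.755, 1.401, -0.459]
contact_force: [-0.0, 0.0, -0.2]
grip_width: 1.002
```

```bash
python3 -c "
from h import *
togo(P1-R1[:,0]*.10,R1)"
```

```text
t 1.6 turn/5deg [0.03 0.01 0.02] shift/40mm now [ 5.13 -1.47  4.06] in target frame [ 5.12 -1.46  4.06] q [ 1.21  0.61  1.02 -0.47  2.17  0.87] grip 1.002 F [-0.   0.  -0.2]
```

Call:
apply_moves(plan=[{"twist": [0,0,0],"linear": [0,-0.29,0.81],"gripper": 1},{"twist": [0,0,0],"linear": [0,-0.29,0.81],"gripper": 1},{"twist": [0,0,0],"linear": [0,-0.29,0.81],"gripper": 1},{"twist": [0,0,0],"linear": [0.5,-0.29,0.81],"gripper": 1},{"twist": [0,0,0],"linear": [0.8,-0.3,0.82],"gripper": 1}])

```text
time: 2.22
position: [0.4191, 0.4767, 0.2365]
tcp_rot: [-0.751, 1.399, -0.452]
contact_force: [-0.3, 1.0, -0.8]
grip_width: 0.996
```

Call:
apply_moves(plan=[{"twist": [0,0,0],"linear": [0.9,0,0],"gripper": 1},{"twist": [0,0,0],"linear": [0.9,0,0],"gripper": 1},{"twist": [0,0,0],"linear": [0.9,0,0],"gripper": 1},{"twist": [0,0,0],"linear": [0.6,0,0],"gripper": 1},{"twist": [0,0,0],"linear": [0.3,0,0],"gripper": 1}])

```text
time: 2.85
position: [0.4383, 0.3764, 0.1338]
tcp_rot: [-0.751, 1.4, -0.455]
contact_force: [-0.3, -0.3, 0.6]
grip_width: 1.004
```

```bash
python3 -c "
from h import *
togo(P1,R1)"
```

```text
t 2.85 turn/5deg [ 0.03  0.02 -0.03] shift/40mm now [ 2.74  0.04 -0.01] in target frame [ 2.74  0.04 -0.  ] q [ 0.88  0.55  1.29 -0.6   1.81  0.69] grip 1.004 F [-0.3 -0.3  0.6]
```

Call:
apply_moves(plan=[{"twist": [0,0,0],"linear": [0.7,0,0],"gripper": 1},{"twist": [0,0,0],"linear": [0.7,0,0],"gripper": 1},{"twist": [0,0,0],"linear": [0.7,0,0],"gripper": 1},{"twist": [0,0,0],"linear": [0.4,0.04,0],"gripper": 1},{"twist": [0,0,0],"linear": [0.24,0,0],"gripper": 1}])

```text
time: 3.48
position: [0.4537, 0.3024, 0.0552]
tcp_rot: [-0.751, 1.4, -0.457]
contact_force: [0.8, -0.3, -0.1]
grip_width: 1.0
```

Call:
apply_moves(plan=[{"twist": [0,0,0],"linear": [0,0,0],"gripper": 0.3},{"twist": [0,0,0],"linear": [0,0,0],"gripper": -0.2},{"twist": [0,0,0],"linear": [0,0,0],"gripper": -0.2},{"twist": [0,0,0],"linear": [0,0,0],"gripper": -0.2},{"twist": [0,0,0],"linear": [0,0,0],"gripper": -0.2}], force=60)

```text
time: 4.1
position: [0.4537, 0.3031, 0.056]
tcp_rot: [-0.751, 1.399, -0.457]
contact_force: [-2.4, 1.9, 6.0]
grip_width: 0.697
```

```bash
python3 -c "
from h import *
togo(P1,R1)"
```

```text
t 4.1 turn/5deg [ 0.01  0.03 -0.01] shift/40mm now [ 0.05 -0.01 -0.01] in target frame [ 0.05 -0.01 -0.01] q [ 0.8   0.54  1.49 -0.63  1.61  0.74] grip 0.697 F [-2.4  1.9  6. ]
```

Call:
apply_moves(plan=[{"twist": [0,0,0],"linear": [-0.3,-0.3,0],"gripper": -0.2},{"twist": [0,0,0],"linear": [-0.35,-0.35,0],"gripper": -0.2},{"twist": [0,0,0],"linear": [-0.3,-0.3,0],"gripper": -0.2},{"twist": [0,0,0.5],"linear": [0,0,0],"gripper": -0.2},{"twist": [0,0,0.9],"linear": [0,0,0],"gripper": -0.2}])

```text
time: 4.72
position: [0.4533, 0.3026, 0.1085]
tcp_rot: [-0.66, 1.438, -0.359]
contact_force: [-0.3, 0.4, -3.5]
grip_width: 0.695
```

Call:
apply_moves(plan=[{"twist": [0,0,0.9],"linear": [0,0,0],"gripper": -0.2},{"twist": [0,0,0.9],"linear": [0,0,0],"gripper": -0.2},{"twist": [0,0,0.9],"linear": [0,0,0],"gripper": -0.2},{"twist": [0,0,0.9],"linear": [0,0,0],"gripper": -0.2},{"twist": [0,0,0.9],"linear": [0,0,0],"gripper": -0.2}])

```text
time: 5.35
position: [0.4535, 0.3023, 0.1091]
tcp_rot: [-0.363, 1.527, -0.051]
contact_force: [-0.3, 0.4, -4.7]
grip_width: 0.697
```

Call:
apply_moves(plan=[{"twist": [0,0,0.9],"linear": [0,0,0],"gripper": -0.2},{"twist": [0,0,0.9],"linear": [0,0,0],"gripper": -0.2},{"twist": [0,0,0.9],"linear": [0,0,0],"gripper": -0.2},{"twist": [0,0,0.9],"linear": [0,0,0],"gripper": -0.2},{"twist": [0,0,0.9],"linear": [0,0,0],"gripper": -0.2}])

```text
time: 5.98
position: [0.4536, 0.3022, 0.1092]
tcp_rot: [-0.058, 1.574, 0.256]
contact_force: [-1.0, 0.1, -4.2]
grip_width: 0.697
```

```bash
cat >> h.py <<'E'
R2=axes(Lg-U,S); P2=C+.003*Lg+.0535*U
E
python3 -c "
from h import *
togo(P2,R2)"
```

```text
t 5.97 turn/5deg [0.02 0.01 7.55] shift/40mm now [ 1.38 -0.19 -0.01] in target frame [ 0.97 -1.   -0.01] q [0.37 0.13 1.71 0.13 1.27 0.13] grip 0.697 F [-1.   0.1 -4.2]
```

Call:
apply_moves(plan=[{"twist": [0,0,0.95],"linear": [0,0,0],"gripper": -0.2},{"twist": [0,0,0.95],"linear": [0,0,0],"gripper": -0.2},{"twist": [0,0,0.95],"linear": [0,0,0],"gripper": -0.2},{"twist": [0,0,0.95],"linear": [0,0,0],"gripper": -0.2},{"twist": [0,0,0.95],"linear": [0,0,0],"gripper": -0.2}])

```text
time: 6.6
position: [0.4538, 0.302, 0.1093]
tcp_rot: [0.271, 1.575, 0.579]
contact_force: [-0.1, 0.5, -3.8]
grip_width: 0.698
```

Call:
apply_moves(plan=[{"twist": [0,0,0.95],"linear": [0,0,0],"gripper": -0.2},{"twist": [0,0,0.95],"linear": [0,0,0],"gripper": -0.2},{"twist": [0,0,0.85],"linear": [0,0,0],"gripper": -0.2},{"twist": [0,0,0],"linear": [0.3,-0.3,0],"gripper": -0.2},{"twist": [0,0,0],"linear": [0.3,-0.3,0],"gripper": -0.2}])

```text
time: 7.22
position: [0.4536, 0.3019, 0.0737]
tcp_rot: [0.46, 1.556, 0.761]
contact_force: [0.0, -0.0, -2.8]
grip_width: 0.693
```

Call:
apply_moves(plan=[{"twist": [0,0,0],"linear": [0.18,-0.18,0],"gripper": -0.2},{"twist": [0,0,0],"linear": [0.08,-0.08,0],"gripper": -0.2},{"twist": [0,0,0],"linear": [0.06,-0.06,0],"gripper": -0.2},{"twist": [0,0,0],"linear": [0,0,0],"gripper": -0.2}])

```text
time: 7.72
position: [0.4537, 0.3021, 0.057]
tcp_rot: [0.461, 1.556, 0.763]
contact_force: [0.3, 0.0, -3.2]
grip_width: 0.698
```

Run:
```python
from h import *
togo(P2,R2)
im,d=viewer.capture("side");np.savez("side1.npz",im=im,d=d)
cv2.imwrite("pics/side1.png",cv2.resize(im[180:340,180:400],None,fx=3,fy=3))
```

```text
t 7.72 turn/5deg [ 0.02 -0.01  0.09] shift/40mm now [ 0.05 -0.07 -0.01] in target frame [ 0.05 -0.07 -0.01] q [ 0.01  0.26  1.9   0.8   1.28 -0.55] grip 0.698 F [ 0.3  0.  -3.2]
```

View pics/side1.png

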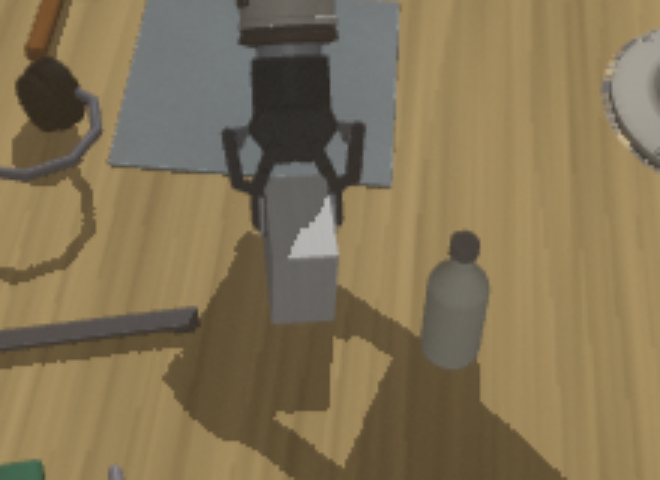

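The side view shows the tin on its side at about (300,250) in the crop, with its floor facing the camera. It is held just above the bench, and the sticks do not show outside it. I'll lower the last millimetres, release and back off.

Call:
apply_moves(plan=[{"twist": [0,0,0.08],"linear": [0.05,-0.05,0],"gripper": -0.2},{"twist": [0,0,0],"linear": [0.03,-0.03,0],"gripper": -0.2},{"twist": [0,0,0],"linear": [0.02,-0.02,0],"gripper": -0.2},{"twist": [0,0,0],"linear": [0,0,0],"gripper": -0.2}])

```text
time: 8.28
position: [0.4544, 0.3026, 0.055]
tcp_rot: [0.468, 1.552, 0.773]
contact_force: [-13.5, -15.2, 48.2]
grip_width: 0.696
```

Run:
```python
from h import *
togo(P2,R2)
```

```text
t 8.28 turn/5deg [ 0.06  0.   -0.04] shift/40mm now [ 0.01 -0.04 -0.03] in target frame [ 0.01 -0.04 -0.03] q [ 0.    0.27  1.9   0.81  1.29 -0.57] grip 0.696 F [-13.5 -15.2  48.2]
```

Call:
apply_moves(plan=[{"twist": [0,0,0],"linear": [-0.02,0.02,0],"gripper": -0.2},{"twist": [0,0,0],"linear": [0,0,0],"gripper": 1},{"twist": [0,0,0],"linear": [0,0,0],"gripper": 1},{"twist": [0,0,0],"linear": [0,0,0],"gripper": 1},{"twist": [0,0,0],"linear": [-0.5,0,0],"gripper": 1}])

```text
time: 8.9
position: [0.4556, 0.2884, 0.0659]
tcp_rot: [0.467, 1.557, 0.769]
contact_force: [0.1, -0.4, -1.0]
grip_width: 1.002
```

Call:
apply_moves(plan=[{"twist": [0,0,0],"linear": [-0.7,0,0],"gripper": 1},{"twist": [0,0,0],"linear": [-0.8,0,0],"gripper": 1},{"twist": [0,0,0],"linear": [-0.8,0,0],"gripper": 1},{"twist": [0,0,0],"linear": [-0.8,0,0],"gripper": 1},{"twist": [0,0,0],"linear": [-0.8,0,0],"gripper": 1}])

```text
time: 9.52
position: [0.4785, 0.1794, 0.1777]
tcp_rot: [0.467, 1.555, 0.768]
contact_force: [1.1, 0.4, -0.0]
grip_width: 1.0
```

Run:
```python
from h import *
togo(P2,R2)
for n in("scene","side"):
    im,d=viewer.capture(n);np.savez(n+"2.npz",im=im,d=d)
    if n=="scene": cv2.imwrite("pics/scene2.png",cv2.resize(im[150:340,230:470],None,fx=3,fy=3))
    P=cloud(n,d);m=((P[...,2]>.015)&(P[...,2]<.11)&(abs(P[...,0]-.454)<.07)&(abs(P[...,1]-.3)<.09))
    t=P[m&(abs(P[...,2]-.096)<.005)];print(n,m.sum(),rect(P[m]),"top",len(t),rect(t),np.median(t[:,2]))
```

```text
t 9.53 turn/5deg [ 0.02 -0.01  0.01] shift/40mm now [ 4.4   0.01 -0.01] in target frame [ 4.4   0.01 -0.01] q [-0.23  0.15  1.75  0.7   1.62 -0.53] grip 1.0 F [ 1.1  0.4 -0. ]
scene 1500 ([[412, 353], [431, 254], [495, 267], [476, 366]], [453.7, 309.9], [65.3, 101.0], 11.1) top 851 ([[411, 352], [432, 254], [495, 267], [474, 365]], [452.9, 309.5], [65.1, 100.2], 12.2) 0.09532326992347495
side 1045 ([[412, 358], [434, 254], [494, 266], [472, 371]], [452.9, 312.2], [60.8, 106.4], 11.9) top 594 ([[412, 358], [434, 254], [493, 266], [472, 370]], [452.8, 312.2], [60.7, 106.3], 11.6) 0.0961873002458955
```

View pics/scene2.png

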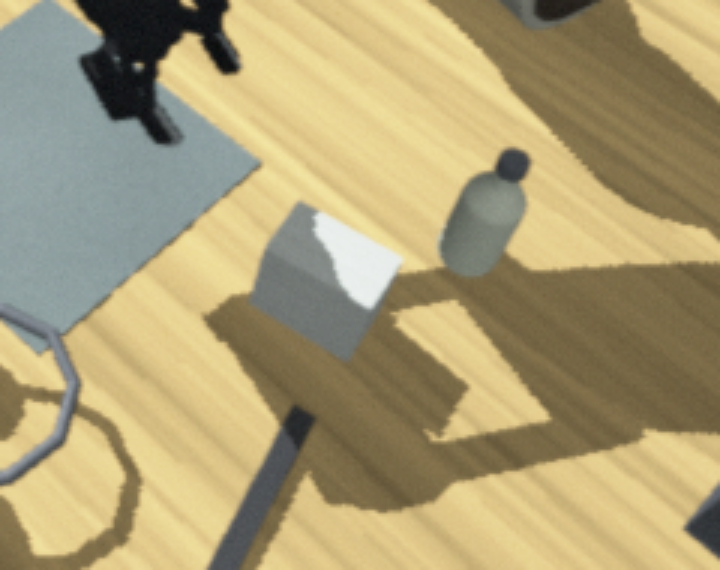

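The scene crop shows the tin lying free near (325,280), its mouth toward the mat and no stick outside it. Step 1 looks done. Next I'll turn the hand over and regrasp from the floor side. That lets me roll the tin 90° so its broad wall is down, then tip it about its long axis, where the sticks sit in a snug channel.

Call:
apply_moves(plan=[{"twist": [0,0,-1],"linear": [-0.7,0.7,0],"gripper": 1},{"twist": [0,0,-1],"linear": [0,0.6,0],"gripper": 1},{"twist": [0,0,-1],"linear": [0,0.6,0],"gripper": 1},{"twist": [0,0,-1],"linear": [0,0.6,0],"gripper": 1},{"twist": [0,0,-1],"linear": [0,0.6,0],"gripper": 1}])

```text
time: 10.25
position: [0.4619, 0.2603, 0.2677]
tcp_rot: [0.115, 1.582, 0.429]
contact_force: [0.6, 0.1, -0.6]
grip_width: 1.0
```

Call:
apply_moves(plan=[{"twist": [0,0,-1],"linear": [0,0.6,0],"gripper": 1},{"twist": [0,0,-1],"linear": [0,0.6,0],"gripper": 1},{"twist": [0,0,-1],"linear": [0,0.6,0],"gripper": 1},{"twist": [0,0,-1],"linear": [0,0.6,0],"gripper": 1},{"twist": [0,0,-1],"linear": [0,0.5,0],"gripper": 1}])

```text
time: 10.88
position: [0.4389, 0.3717, 0.2877]
tcp_rot: [-0.23, 1.554, 0.088]
contact_force: [0.8, 0.1, -0.9]
grip_width: 1.003
```

Call:
apply_moves(plan=[{"twist": [0,0,-1],"linear": [0,0,0],"gripper": 1},{"twist": [0,0,-1],"linear": [0,0,0],"gripper": 1},{"twist": [0,0,-1],"linear": [0,0,0],"gripper": 1},{"twist": [0,0,-1],"linear": [0,0,0],"gripper": 1},{"twist": [0,0,-1],"linear": [0,0,0],"gripper": 1}])

```text
time: 11.5
position: [0.4392, 0.3708, 0.2873]
tcp_rot: [-0.563, 1.473, -0.255]
contact_force: [-0.0, 0.2, -1.1]
grip_width: 1.001
```

```bash
cat >> h.py <<'E'
R3=R1; P3=np.array([.4518,.3154,.051])
E
python3 -c "
from h import *
togo(P3-.1*R3[:,0],R3)"
sed -e 's/^mus=.*/mus=[.2,.3,.4,.5]/' -e 's/^sc=.*/sc=list(itertools.product(mus,[56.],[20],[0,.04,.08],[0.]))/' -e 's/(-.05,.094,.05,.002),(-.0975,.048,.0025,.048)/(-.05,.058,.05,.002),(-.0975,.03,.0025,.03)/' -e 's/rate\*t,90\./rate*t-15,90./' -e 's/rate\*t<90/rate*t<105/' -e 's#T=90/40+.35#T=105/56+.35#' -e 's/range(3)/range(2)/g; s/(B,3,2)/(B,2,2)/g; s/(B,3)/(B,2)/g' -e 's/(0,.092),(0,.096)/(0,.056),(0,.060)/' -e 's/piv=np.stack(\[s,clr+0\*s\],-1)/cl=.068-.003-.055*np.sin(th)-.03*np.cos(th)-np.clip((th-1.13)*20,0,8)*.001;piv=np.stack([s,cl],-1)/' -e 's/(q\[...,1\]<.096)/(q[...,1]<.06)/; s/(q\[...,0\]<.002)/(q[...,0]<.004)/' -e 's/in(40,57):/in(56,):/;s/in(20,45):/in(20,):/;s/in(.12,.18,.26):/in(0,.04,.08):/' -e 's/piv=np.stack(\[s,clr\],-1)/piv=np.stack([s,cl],-1)/' sim.py > sim2.py
# start pose rotated -15 deg about the rim
sed -i 's/^def rot/a0=np.radians(15);z0=.065+.055*np.sin(a0)-.03*np.cos(a0)\nfor j in range(2):\n    u,w=-.0545,.004+.011+.022*j+.0003\n    pos[:,j]=[u*np.cos(a0)-w*np.sin(a0),z0+u*np.sin(a0)+w*np.cos(a0)]\nang[:]=a0\ndef rot/' sim2.py
OMP_NUM_THREADS=1 timeout 100 python3 sim2.py
```

```text
t 11.5 turn/5deg [ 0.04  0.02 -2.95] shift/40mm now [3.4  2.38 0.04] in target frame [2.68 3.17 0.03] q [ 0.8   0.34  1.17 -0.46  1.91  0.51] grip 1.001 F [-0.   0.2 -1.1]
56 20 0 in: [1 1 1 2] Fmax [86.  3. 90. 20.] u: [[30, 204], [30, 107], [18, 81], [15, 39]]
56 20 0.04 in: [0 1 1 2] Fmax [87. 19. 88. 19.] u: [[80, 183], [28, 232], [15, 70], [15, 39]]
56 20 0.08 in: [0 1 1 2] Fmax [87. 79. 88.  2.] u: [[80, 164], [32, 173], [31, 70], [15, 37]]
```

Call:
apply_moves(plan=[{"twist": [0,0,-1],"linear": [0,0,0],"gripper": 1},{"twist": [0,0,-1],"linear": [0,0,0],"gripper": 1},{"twist": [0,0,-0.95],"linear": [0,0,0],"gripper": 1},{"twist": [0,0,0],"linear": [0,0.8,0],"gripper": 1},{"twist": [0,0,0],"linear": [0.2,0.8,0],"gripper": 1}])

```text
time: 12.12
position: [0.4311, 0.4105, 0.2358]
tcp_rot: [-0.752, 1.4, -0.454]
contact_force: [-0.7, 0.2, -0.2]
grip_width: 1.0
```

Call:
apply_moves(plan=[{"twist": [0,0,0],"linear": [0.5,0.8,0],"gripper": 1},{"twist": [0,0,0],"linear": [0.5,0.77,0.03],"gripper": 1},{"twist": [0,0,0],"linear": [0.8,0,0],"gripper": 1},{"twist": [0,0,0],"linear": [0.68,0,0],"gripper": 1},{"twist": [0,0,0],"linear": [0,0,0],"gripper": 1}])

```text
time: 12.75
position: [0.4373, 0.3836, 0.1208]
tcp_rot: [-0.753, 1.403, -0.456]
contact_force: [0.1, -0.1, -0.2]
grip_width: 1.002
```

```bash
cat >> h.py <<'E'
def tinpose(phim,rho,th):
    """tool matrix for mouth azimuth phim, roll rho, tip th past horizontal (deg)"""
    f=np.radians(phim);m=np.array([np.cos(f),np.sin(f),0]);h=np.cross(U,m)
    l,s=-U,h
    r=Ro.from_rotvec(h*np.radians(th))*Ro.from_rotvec(m*np.radians(rho))
    l,s,m=r.apply(l),r.apply(s),r.apply(m)
    return axes(l+m,s),m,l,s
E
date; stat -c %y pics/scene0.png
python3 -c "
from h import *
togo(P3,R3)
print(np.abs(tinpose(-78.6,0,0)[0]-R1).max())
R4=tinpose(-118,54.7,-15)[0];w=Ro.from_matrix(R3.T@R4).as_rotvec();print('w/5deg',np.degrees(w)/5)
ml=np.array([1,-1,0])/2**.5
for k in np.linspace(0,1,6): print(np.round((R3@Ro.from_rotvec(w*k).as_matrix())@ml,2))
for ph in(-118,-100,-130):
  for th in(-15,20,50,90):
    R,m,l,s=tinpose(ph,54.7,th);print(ph,th,np.round(R[:,0],2),'low', -54*np.cos(np.radians(th))-55*np.sin(np.radians(th)))
"
```

```text
Sat Dec  5 14:14:54 UTC 2026
2026-12-05 13:50:42.753500625 +0000
t 12.75 turn/5deg [ 0.04 -0.   -0.01] shift/40mm now [ 2.47 -0.    0.02] in target frame [2.47 0.   0.02] q [ 0.89  0.58  1.29 -0.59  1.8   0.71] grip 1.002 F [ 0.1 -0.1 -0.2]
1.1102230246251565e-16
w/5deg [10.75807152 -2.54988772 -6.34246913]
[ 0.2  -0.98  0.  ]
[ 0.09 -0.99  0.1 ]
[-0.04 -0.98  0.18]
[-0.18 -0.96  0.24]
[-0.32 -0.91  0.26]
[-0.45 -0.85  0.26]
-118 -15 [ 0.14 -0.97 -0.21] low -37.92494713897105
-118 20 [ 0.26 -0.73 -0.63] low -69.55450940535084
-118 50 [ 0.44 -0.4  -0.8 ] low -76.8429752946169
-118 90 [ 0.7   0.09 -0.71] low -55.0
-100 -15 [ 0.43 -0.88 -0.21] low -37.92494713897105
-100 20 [ 0.48 -0.62 -0.63] low -69.55450940535084
-100 50 [ 0.54 -0.24 -0.8 ] low -76.8429752946169
-100 90 [ 0.64  0.3  -0.71] low -55.0
-130 -15 [-0.06 -0.98 -0.21] low -37.92494713897105
-130 20 [ 0.1  -0.77 -0.63] low -69.55450940535084
-130 50 [ 0.35 -0.48 -0.8 ] low -76.8429752946169
-130 90 [ 0.7  -0.06 -0.71] low -55.0
```

Call:
apply_moves(plan=[{"twist": [0,0,0],"linear": [0.7,0,0],"gripper": 1},{"twist": [0,0,0],"linear": [0.7,0,0.02],"gripper": 1},{"twist": [0,0,0],"linear": [0.6,0,0],"gripper": 1},{"twist": [0,0,0],"linear": [0.3,0,0],"gripper": 1},{"twist": [0,0,0],"linear": [0.17,0,0],"gripper": 1}])

```text
time: 13.38
position: [0.4528, 0.3169, 0.0529]
tcp_rot: [-0.75, 1.4, -0.455]
contact_force: [0.6, 0.1, 0.4]
grip_width: 1.006
```

Call:
apply_moves(plan=[{"twist": [0,0,0],"linear": [0,0,0],"gripper": 0.3},{"twist": [0,0,0],"linear": [0,0,0],"gripper": -0.2},{"twist": [0,0,0],"linear": [0,0,0],"gripper": -0.2},{"twist": [0,0,0],"linear": [0,0,0],"gripper": -0.2},{"twist": [0,0,0],"linear": [0,0,0],"gripper": -0.2}], force=80)

```text
time: 14.0
position: [0.4529, 0.3171, 0.0536]
tcp_rot: [-0.749, 1.4, -0.455]
contact_force: [-1.3, 4.4, 5.9]
grip_width: 0.693
```

Call:
apply_moves(plan=[{"twist": [0,0,0],"linear": [-0.3,-0.3,0],"gripper": -0.2},{"twist": [0,0,0],"linear": [-0.6,-0.6,0],"gripper": -0.2},{"twist": [0,0,-0.8],"linear": [-0.6,-0.6,0],"gripper": -0.2},{"twist": [0,0,-0.8],"linear": [-0.6,-0.6,0],"gripper": -0.2},{"twist": [0,0,-0.8],"linear": [-0.6,-0.6,0],"gripper": -0.2}])

```text
time: 14.62
position: [0.4511, 0.323, 0.2073]
tcp_rot: [-0.901, 1.327, -0.62]
contact_force: [0.2, -0.5, -4.7]
grip_width: 0.691
```

```bash
cat >> h.py <<'E'
PH=-100.;M0=np.array([np.cos(np.radians(PH)),np.sin(np.radians(PH)),0])
Pend=np.array([.53,.03,.0]);Pst=Pend-.05*M0+np.array([0,0,.10])
R4=tinpose(PH,54.7,-12)[0]
E
python3 -c "
from h import *
togo(Pst,R4)
w=Ro.from_matrix(st()[1].T@R4).as_rotvec();ml=np.array([1,-1,0])/2**.5
print([round(((st()[1]@Ro.from_rotvec(w*k).as_matrix())@ml)[2],2) for k in np.linspace(0,1,6)])"
```

```text
t 14.62 turn/5deg [ 9.73 -4.3  -2.01] shift/40mm now [ 6.83 -1.25  0.93] in target frame [ 6.9  -0.09 -1.24] q [ 0.87  0.52  1.3  -0.79  1.95  0.61] grip 0.691 F [ 0.2 -0.5 -4.7]
[np.float64(0.21), np.float64(0.23), np.float64(0.25), np.float64(0.25), np.float64(0.24), np.float64(0.21)]
```

Call:
apply_moves(plan=[{"twist": [0.973,-0.43,-0.2],"linear": [0,0,0],"gripper": -0.2},{"twist": [0.973,-0.43,-0.2],"linear": [0,0,0],"gripper": -0.2},{"twist": [0.973,-0.43,-0.2],"linear": [0,0,0],"gripper": -0.2},{"twist": [0.973,-0.43,-0.2],"linear": [0,0,0],"gripper": -0.2},{"twist": [0.973,-0.43,-0.2],"linear": [0,0,0],"gripper": -0.2}])

```text
time: 15.25
position: [0.4512, 0.323, 0.2061]
tcp_rot: [-0.649, 0.942, -0.826]
contact_force: [-0.7, 0.1, -3.3]
grip_width: 0.694
```

Call:
apply_moves(plan=[{"twist": [0.973,-0.43,-0.2],"linear": [0,0,0],"gripper": -0.2},{"twist": [0.973,-0.43,-0.2],"linear": [0,0,0],"gripper": -0.2},{"twist": [0.973,-0.43,-0.2],"linear": [0,0,0],"gripper": -0.2},{"twist": [0.973,-0.43,-0.2],"linear": [0,0,0],"gripper": -0.2},{"twist": [0.973,-0.43,-0.2],"linear": [0,0,0],"gripper": -0.2}])

```text
time: 15.88
position: [0.4512, 0.323, 0.2061]
tcp_rot: [-0.39, 0.546, -0.989]
contact_force: [1.1, -0.2, -4.3]
grip_width: 0.694
```

```bash
python3 -c "
from h import *
togo(Pst,R4)"
```

```text
t 15.88 turn/5deg [-0.04 -0.01 -0.02] shift/40mm now [ 6.89 -0.13 -1.21] in target frame [ 6.89 -0.11 -1.21] q [ 0.98  0.56  1.46 -1.1   1.9   1.57] grip 0.694 F [ 1.1 -0.2 -4.3]
```

Call:
apply_moves(plan=[{"twist": [0,0,0],"linear": [0.5,0,-0.13],"gripper": -0.2},{"twist": [0,0,0],"linear": [0.9,0,-0.13],"gripper": -0.2},{"twist": [0,0,0],"linear": [0.9,0,-0.13],"gripper": -0.2},{"twist": [0,0,0],"linear": [0.9,0,-0.13],"gripper": -0.2},{"twist": [0,0,0],"linear": [0.9,0,-0.13],"gripper": -0.2}])

```text
time: 16.5
position: [0.5074, 0.1787, 0.1431]
tcp_rot: [-0.392, 0.549, -0.988]
contact_force: [0.1, 0.7, -3.8]
grip_width: 0.691
```

```bash
python3 -c "
from h import *
togo(Pst,R4)"
```

```text
t 16.5 turn/5deg [-0.01 -0.02 -0.03] shift/40mm now [ 2.76 -0.13 -0.55] in target frame [ 2.76 -0.12 -0.56] q [ 0.76  0.49  1.73 -1.19  1.64  1.67] grip 0.691 F [ 0.1  0.7 -3.8]
```

Continue to the start pose, then compute the row numbers for the tip.

Call:
apply_moves(plan=[{"twist": [0,0,0],"linear": [0.8,-0.03,-0.15],"gripper": -0.2},{"twist": [0,0,0],"linear": [0.8,-0.03,-0.15],"gripper": -0.2},{"twist": [0,0,0],"linear": [0.7,-0.03,-0.15],"gripper": -0.2},{"twist": [0,0,0],"linear": [0.4,-0.03,-0.1],"gripper": -0.2},{"twist": [0,0,0],"linear": [0.06,0,0],"gripper": -0.2}])

```text
time: 17.12
position: [0.5386, 0.0798, 0.0999]
tcp_rot: [-0.393, 0.549, -0.989]
contact_force: [-0.1, -0.2, -3.7]
grip_width: 0.692
```

```bash
cat > tip.py <<'E'
from h import *
q,Q,s=st();togo(Pst,R4)
th=-12.;p=q.copy()
while th<90:
    d=min(8.66,90-th);R=tinpose(PH,54.7,th)[0];t2=th+d
    c=np.radians(t2);need=.003+.0565*np.cos(c)+.057*np.sin(c)+.004
    z=min(p[2],max(need,.088 if t2<52 else 0))
    fwd=np.clip((t2-20)/65,0,1)*.05
    n=np.array([*(q+M0*fwd)[:2],z])
    print(round(t2,1),"twist",round(d/8.66,2),"lin",np.round(R.T@(n-p)/.04,2),"p",np.round(n,3));p=n;th=t2
E
python3 tip.py; date
```

```text
t 17.12 turn/5deg [-0.01 -0.02 -0.02] shift/40mm now [ 0.01 -0.01  0.  ] in target frame [ 0.01 -0.01  0.  ] q [ 0.59  0.49  1.86 -1.3   1.48  1.75] grip 0.692 F [-0.1 -0.2 -3.7]
-3.3 twist 1.0 lin [ 0.07  0.16 -0.24] p [0.539 0.08  0.088]
5.3 twist 1.0 lin [0. 0. 0.] p [0.539 0.08  0.088]
14.0 twist 1.0 lin [0. 0. 0.] p [0.539 0.08  0.088]
22.6 twist 1.0 lin [ 0.03 -0.04  0.01] p [0.538 0.078 0.088]
31.3 twist 1.0 lin [ 0.08 -0.13  0.05] p [0.537 0.071 0.088]
40.0 twist 1.0 lin [ 0.07 -0.14  0.07] p [0.536 0.065 0.088]
48.6 twist 1.0 lin [ 0.05 -0.13  0.09] p [0.535 0.058 0.088]
57.3 twist 1.0 lin [ 0.08 -0.15  0.07] p [0.534 0.052 0.085]
65.9 twist 1.0 lin [ 0.08 -0.15  0.08] p [0.532 0.045 0.082]
74.6 twist 1.0 lin [ 0.09 -0.17  0.08] p [0.531 0.038 0.077]
83.3 twist 1.0 lin [ 0.1  -0.19  0.09] p [0.53  0.032 0.07 ]
90.0 twist 0.78 lin [ 0.11 -0.12  0.01] p [0.53  0.031 0.064]
Sat Dec  5 14:16:10 UTC 2026
```

```bash
cat > ik.py <<'E'
from h import *
def W(q23): return Ro.from_euler('y',q23)
q0=[1,.151,1.438,0,1.554,-.134];A0=Ro.from_rotvec([-0.882,1.386,0.882])
q,Q,s=st();qn=np.array(s["joint_positions"]);A1=Ro.from_matrix(Q)
best=None
for s4 in(1,-1):
  for s6 in(1,-1):
    fk=lambda v:Ro.from_euler('z',v[0])*W(v[1]+v[2])*Ro.from_euler('z',s4*v[3])*Ro.from_euler('y',v[4])*Ro.from_euler('z',s6*v[5])
    C=fk(q0).inv()*A0;e=np.degrees((fk(qn)*C*A1.inv()).magnitude());print(s4,s6,round(e,2))
    if best is None or e<best[0]: best=(e,s4,s6,C)
e,s4,s6,C=best
for ph in(-100,):
  for q1 in(-.5,-.25,0):
    for q23 in(2.0,2.4):
      T=(Ro.from_euler('z',q1)*W(q23)).inv()*Ro.from_matrix(tinpose(ph,54.7,90)[0])*C.inv()
      a=T.as_euler('ZYZ');print(ph,q1,q23,"q4,5,6",np.round([s4*a[0],a[1],s6*a[2]],2))
E
python3 ik.py
```

```text
1 1 0.03
1 -1 143.98
-1 1 149.07
-1 -1 179.66
-100 -0.5 2.0 q4,5,6 [0.88 0.83 0.11]
-100 -0.5 2.4 q4,5,6 [ 1.28  0.64 -0.41]
-100 -0.25 2.0 q4,5,6 [0.82 0.66 0.33]
-100 -0.25 2.4 q4,5,6 [ 1.4   0.48 -0.34]
-100 0 2.0 q4,5,6 [0.68 0.5  0.64]
-100 0 2.4 q4,5,6 [ 1.55  0.31 -0.3 ]
```

```bash
cat >> ik.py <<'E'
print()
for ph in(-118,-100,-85,-70):
  out=[]
  for k in np.linspace(0,1,13):
      th=-12+102*k;q1=.59+(-.85)*k+np.radians(ph+100)*.0;q23=2.35-.3*k
      T=(Ro.from_euler('z',q1)*W(q23)).inv()*Ro.from_matrix(tinpose(ph,54.7,th)[0])*C.inv()
      a=T.as_euler('ZYZ');out.append([s4*a[0],a[1],s6*a[2]])
  o=np.unwrap(np.array(out),axis=0);print(ph,"max step/row",np.round(abs(np.diff(o,axis=0)).max(0),2),"start",np.round(o[0],2),"end",np.round(o[-1],2))
E
python3 ik.py | sed -n '/^$/,$p'
```

```text
-118 max step/row [0.41 0.14 0.35] start [-1.08  1.69  1.84] end [0.69 0.44 0.65]
-100 max step/row [0.4  0.15 0.34] start [-1.3   1.48  1.75] end [0.88 0.64 0.26]
-85 max step/row [0.45 0.15 0.39] start [-1.48  1.3   1.72] end [0.92 0.82 0.04]
-70 max step/row [0.55 0.16 0.49] start [-1.66  1.11  1.72] end [ 0.91  1.   -0.13]
```

```bash
cat >> ik.py <<'E'
print("B")
for ph,dq,d1 in((-100,0,0),(-100,-.2,0),(-118,-.2,0),(-118,-.2,-.2),(-135,-.2,0),(-135,-.2,.2),(-135,0,.2)):
  out=[]
  for k in np.linspace(0,1,13):
      th=-12+102*k;q1=.59+(-.85)*k+d1;q23=2.35-.3*k+dq
      T=(Ro.from_euler('z',q1)*W(q23)).inv()*Ro.from_matrix(tinpose(ph,54.7,th)[0])*C.inv()
      a=T.as_euler('ZYZ');out.append([s4*a[0],a[1],s6*a[2]])
  o=np.unwrap(np.array(out),axis=0);print(ph,dq,d1,"steps4",np.round(np.diff(o,axis=0)[:,0],2),"start",np.round(o[0],2))
E
python3 ik.py | sed -n '/^B/,$p'
```

```text
B
-100 0 0 steps4 [0.02 0.03 0.04 0.06 0.09 0.13 0.2  0.3  0.4  0.39 0.3  0.21] start [-1.3   1.48  1.75]
-100 -0.2 0 steps4 [0.05 0.06 0.07 0.09 0.12 0.15 0.2  0.25 0.28 0.28 0.25 0.2 ] start [-1.29  1.53  1.56]
-118 -0.2 0 steps4 [0.03 0.04 0.04 0.05 0.07 0.09 0.12 0.15 0.2  0.25 0.28 0.28] start [-1.11  1.78  1.66]
-118 -0.2 -0.2 steps4 [0.04 0.05 0.06 0.08 0.1  0.13 0.17 0.21 0.26 0.28 0.27 0.23] start [-1.23  1.63  1.59]
-135 -0.2 0 steps4 [0.01 0.01 0.01 0.02 0.03 0.04 0.06 0.08 0.12 0.16 0.21 0.27] start [-0.9   1.99  1.8 ]
-135 -0.2 0.2 steps4 [-0.02 -0.01 -0.01 -0.    0.01  0.02  0.03  0.05  0.07  0.1   0.14  0.2 ] start [-0.73  2.11  1.92]
-135 0 0.2 steps4 [-0.03 -0.03 -0.03 -0.02 -0.01 -0.    0.01  0.02  0.04  0.08  0.14  0.26] start [-0.67  1.96  2.07]
```

```bash
cat >> h.py <<'E'
PH=-128.;M0=np.array([np.cos(np.radians(PH)),np.sin(np.radians(PH)),0])
Pend=np.array([.56,.03,.0]);Pst=Pend-.05*M0+np.array([0,0,.10])
R4=tinpose(PH,54.7,-12)[0]
E
python3 -c "
from h import *
togo(Pst,R4)"
```

```text
t 17.12 turn/5deg [ 1.42  3.04 -4.49] shift/40mm now [0.79 0.75 0.77] in target frame [0.22 1.05 0.79] q [ 0.59  0.49  1.86 -1.3   1.48  1.75] grip 0.692 F [-0.1 -0.2 -3.7]
```

Call:
apply_moves(plan=[{"twist": [0.284,0.608,-0.9],"linear": [0.16,0.15,0.15],"gripper": -0.2},{"twist": [0.284,0.608,-0.9],"linear": [0.12,0.17,0.15],"gripper": -0.2},{"twist": [0.284,0.608,-0.9],"linear": [0.1,0.19,0.15],"gripper": -0.2},{"twist": [0.284,0.608,-0.9],"linear": [0.08,0.2,0.16],"gripper": -0.2},{"twist": [0.284,0.608,-0.9],"linear": [0.06,0.2,0.16],"gripper": -0.2}])

```text
time: 17.75
position: [0.5909, 0.0735, 0.0996]
tcp_rot: [-0.262, 0.66, -1.46]
contact_force: [1.1, 0.2, -3.0]
grip_width: 0.694
```

```bash
python3 tip.py
python3 - <<'E'
from h import *
im,d=viewer.capture("scene");im2,_=viewer.capture("side")
cv2.imwrite("pics/pre.png",np.hstack([cv2.resize(im[110:300,180:400],(400,345)),cv2.resize(im2[100:290,160:380],(400,345))]))
E
```

```text
t 17.75 turn/5deg [-0.01 -0.01  0.02] shift/40mm now [ 0.1  -0.02  0.03] in target frame [ 0.1  -0.02  0.03] q [ 0.46  0.75  1.39 -1.08  1.82  1.67] grip 0.694 F [ 1.1  0.2 -3. ]
-3.3 twist 1.0 lin [ 0.07  0.16 -0.23] p [0.591 0.073 0.088]
5.3 twist 1.0 lin [0. 0. 0.] p [0.591 0.073 0.088]
14.0 twist 1.0 lin [0. 0. 0.] p [0.591 0.073 0.088]
22.6 twist 1.0 lin [ 0.03 -0.04  0.01] p [0.59  0.072 0.088]
31.3 twist 1.0 lin [ 0.08 -0.13  0.05] p [0.586 0.067 0.088]
40.0 twist 1.0 lin [ 0.07 -0.14  0.07] p [0.581 0.061 0.088]
48.6 twist 1.0 lin [ 0.05 -0.13  0.09] p [0.577 0.056 0.088]
57.3 twist 1.0 lin [ 0.08 -0.15  0.07] p [0.573 0.051 0.085]
65.9 twist 1.0 lin [ 0.08 -0.15  0.08] p [0.569 0.046 0.082]
74.6 twist 1.0 lin [ 0.09 -0.17  0.08] p [0.565 0.04  0.077]
83.3 twist 1.0 lin [ 0.1  -0.19  0.09] p [0.561 0.035 0.07 ]
90.0 twist 0.78 lin [ 0.11 -0.12  0.01] p [0.56  0.034 0.064]
```

View pics/pre.png

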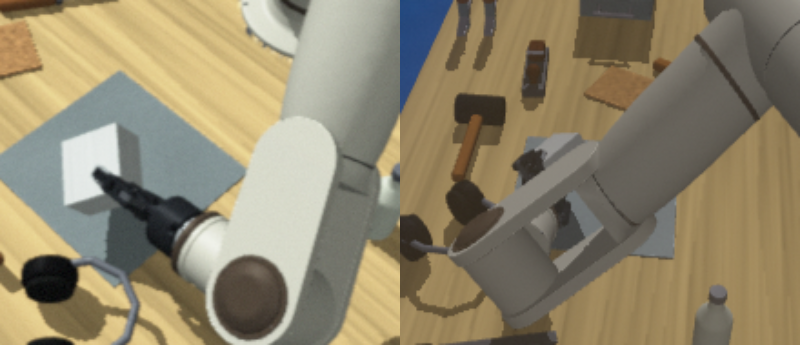

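The pictures show the tin held over the mat (scene half near (100,165)) with its broad wall slanted, and the wrist clear of the earmuffs. Now the fast tip.

Call:
apply_moves(plan=[{"twist": [1,1,1],"linear": [0.07,0.16,-0.23],"gripper": -0.2},{"twist": [1,1,1],"linear": [0,0,0],"gripper": -0.2},{"twist": [1,1,1],"linear": [0,0,0],"gripper": -0.2},{"twist": [1,1,1],"linear": [0.03,-0.04,0.01],"gripper": -0.2},{"twist": [1,1,1],"linear": [0.08,-0.13,0.05],"gripper": -0.2}])

```text
time: 18.48
position: [0.5852, 0.067, 0.0882]
tcp_rot: [0.528, 0.672, -1.195]
contact_force: [0.1, -0.1, -3.2]
grip_width: 0.691
```

Call:
apply_moves(plan=[{"twist": [1,1,1],"linear": [0.07,-0.14,0.07],"gripper": -0.2},{"twist": [1,1,1],"linear": [0.05,-0.13,0.09],"gripper": -0.2},{"twist": [1,1,1],"linear": [0.08,-0.15,0.07],"gripper": -0.2},{"twist": [1,1,1],"linear": [0.08,-0.15,0.08],"gripper": -0.2},{"twist": [1,1,1],"linear": [0.09,-0.17,0.08],"gripper": -0.2}])

```text
time: 19.1
position: [0.5685, 0.0391, 0.0826]
tcp_rot: [1.258, 0.607, -0.802]
contact_force: [3.9, -16.3, 48.4]
grip_width: 0.695
```

Call:
apply_moves(plan=[{"twist": [1,1,1],"linear": [0.1,-0.19,0.09],"gripper": -0.2},{"twist": [0.78,0.78,0.78],"linear": [0.11,-0.12,0.01],"gripper": -0.2},{"twist": [0,0,0],"linear": [0,0,0],"gripper": -0.2}])

```text
time: 19.48
position: [0.5595, 0.0384, 0.0648]
tcp_rot: [1.456, 0.604, -0.678]
contact_force: [-2.8, 3.0, 5.4]
grip_width: 0.694
```

```bash
cat >> h.py <<'E'
R5=tinpose(PH,54.7,90)[0];P5=np.array([.56,.034,.061])
E
python3 - <<'E'
from h import *
togo(P5,R5)
im,d=viewer.capture("scene");im2,d2=viewer.capture("side")
np.savez("scene5.npz",im=im,d=d);np.savez("side5.npz",im=im2,d=d2)
cv2.imwrite("pics/tip.png",np.hstack([cv2.resize(im[110:300,180:400],(400,345)),cv2.resize(im2[140:280,190:350],(400,345))]))
E
```

```text
t 19.48 turn/5deg [0.37 0.19 0.42] shift/40mm now [ 0.08 -0.06  0.11] in target frame [ 0.08 -0.06  0.11] q [-0.07 -0.08  2.24 -0.01  0.23  1.54] grip 0.694 F [-2.8  3.   5.4]
```

View pics/tip.png

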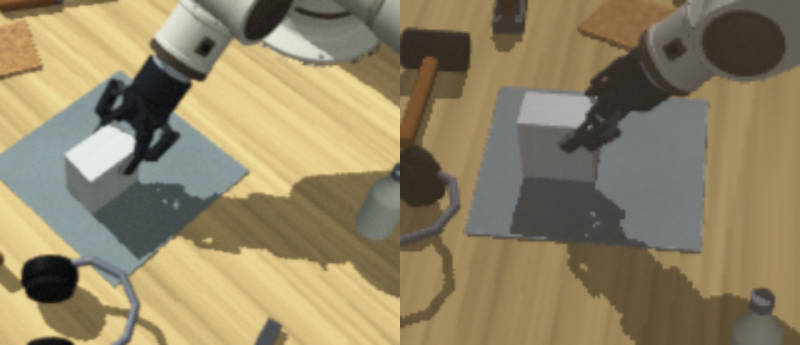

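The tip worked: in both halves the tin stands mouth-down on the mat and no stick shows outside. I'll measure the remaining tilt from the depth of the top face.

```bash
cat > plane.py <<'E'
from h import *
import sys
def top(tag,c,lo=.085,hi=.125):
    for n in("scene","side"):
        z=np.load(f"{n}{tag}.npz");P=cloud(n,z["d"]);hsv=cv2.cvtColor(z["im"],cv2.COLOR_BGR2HSV)
        m=(P[...,2]>lo)&(P[...,2]<hi)&(np.hypot(P[...,0]-c[0],P[...,1]-c[1])<.075)&(hsv[...,2]>130)&(hsv[...,1]<50)
        m=cv2.erode(m.astype(np.uint8),np.ones((3,3)))>0
        q=P[m];A=np.c_[q[:,:2]-q[:,:2].mean(0),np.ones(len(q))]
        w=np.ones(len(q),bool)
        for _ in range(6):
            x=np.linalg.lstsq(A[w],q[w,2],rcond=None)[0];r=q[:,2]-A@x;w=abs(r)<.004
        print(n,len(q),w.sum(),"slope deg",np.round(np.degrees(x[:2]),2),"z",round(x[2],4),rect(q[w]))
if __name__=="__main__": top("5",(.56,.034))
E
python3 plane.py; python3 -c "
from h import *
q,Q,s=st();zt=Q@np.array([1,-1,0])/2**.5;print('z_tin by hand',zt,np.degrees(np.arccos(-zt[2])))
R=Q@Ro.from_rotvec(np.cross(Q.T@zt,Q.T@np.array([0,0,-1]))).as_matrix()
for yaw in(0,5,10): togo(P5,Ro.from_euler('z',yaw,degrees=True).as_matrix()@R)
"
```

```text
scene 557 548 slope deg [-1.91 -3.16] z 0.105 ([[522, 15], [615, 13], [616, 68], [523, 70]], [568.9, 41.6], [54.7, 92.6], 88.6)
side 246 219 slope deg [-2.83 -0.41] z 0.1061 ([[531, 16], [611, 13], [613, 68], [533, 72]], [572.0, 42.0], [55.3, 80.0], 87.2)
z_tin by hand [-0.03886006 -0.03476989 -0.99863955] 2.9890158585115048
t 19.57 turn/5deg [0.29 0.29 0.43] shift/40mm now [ 0.08 -0.06  0.11] in target frame [ 0.08 -0.06  0.12] q [-0.07 -0.08  2.24 -0.02  0.24  1.54] grip 0.697 F [-4.1 -2.5  6.7]
t 19.57 turn/5deg [-0.43  0.99  0.45] shift/40mm now [ 0.08 -0.06  0.11] in target frame [ 0.07 -0.07  0.12] q [-0.07 -0.08  2.24 -0.02  0.24  1.54] grip 0.697 F [-4.1 -2.5  6.7]
t 19.57 turn/5deg [-1.15  1.68  0.47] shift/40mm now [ 0.08 -0.06  0.11] in target frame [ 0.06 -0.08  0.12] q [-0.07 -0.08  2.24 -0.02  0.24  1.54] grip 0.697 F [-4.1 -2.5  6.7]
```

Call:
apply_moves(plan=[{"twist": [0.15,0.15,0.22],"linear": [0,0,0],"gripper": -0.2},{"twist": [0.14,0.14,0.21],"linear": [0.03,-0.04,0.0],"gripper": -0.2},{"twist": [0,0,0],"linear": [0,0,0],"gripper": -0.2}])

```text
time: 19.95
position: [0.5592, 0.0391, 0.0624]
tcp_rot: [1.495, 0.591, -0.641]
contact_force: [-0.4, 2.0, 2.4]
grip_width: 0.693
```

Run:
```python
from h import *
from plane import top
q,Q,s=st();zt=Q@np.array([1,-1,0])/2**.5;print(q,'tilt',np.degrees(np.arccos(-zt[2])),zt,s["joint_positions"],s["contact_force"])
for n in("scene","side"):
    im,d=viewer.capture(n);np.savez(n+"6.npz",im=im,d=d)
top("6",(.56,.034))
```

```text
[0.55916093 0.03906679 0.0623942 ] tilt 0.051953383979087414 [-8.74100118e-04  2.41159941e-04 -9.99999589e-01] [-0.09159301 -0.08634719  2.27236905  0.23585664  0.1766956   1.29758597] [-0.4098231   1.99355703  2.43039547]
scene 543 526 slope deg [-0.21 -1.09] z 0.103 ([[521, 13], [612, 13], [613, 69], [521, 70]], [566.9, 41.2], [56.4, 91.2], 89.9)
side 254 230 slope deg [ 0.23 -0.05] z 0.1037 ([[529, 68], [529, 13], [610, 14], [609, 69]], [569.3, 41.2], [80.3, 54.5], 0.6)
```

The tin is flat, with its top at 103–104 mm and tilt below 0.3° by the hand. Lift straight up.

Call:
apply_moves(plan=[{"twist": [0,0,0],"linear": [-0.1,0.1,0],"gripper": -0.2},{"twist": [0,0,0],"linear": [-0.2,0.2,0],"gripper": -0.2},{"twist": [0,0,0],"linear": [-0.2,0.2,0],"gripper": -0.2},{"twist": [0,0,0],"linear": [-0.2,0.2,0],"gripper": -0.2},{"twist": [0,0,0],"linear": [-0.2,0.2,0],"gripper": -0.2}])

```text
time: 20.68
position: [0.5595, 0.038, 0.1137]
tcp_rot: [1.496, 0.59, -0.643]
contact_force: [-0.1, 0.0, -3.5]
grip_width: 0.695
```

Call:
apply_moves(plan=[{"twist": [0,0,0],"linear": [-0.25,0.25,0],"gripper": -0.2},{"twist": [0,0,0],"linear": [-0.3,0.3,0],"gripper": -0.2},{"twist": [0,0,0],"linear": [-0.3,0.3,0],"gripper": -0.2},{"twist": [0,0,0],"linear": [-0.3,0.3,0],"gripper": -0.2},{"twist": [0,0,0],"linear": [-0.3,0.3,0],"gripper": -0.2}])

```text
time: 21.3
position: [0.5595, 0.0379, 0.1957]
tcp_rot: [1.496, 0.59, -0.643]
contact_force: [-0.7, -0.0, -2.3]
grip_width: 0.693
```

Call:
apply_moves(plan=[{"twist": [0,0,0],"linear": [-0.3,0.3,0],"gripper": -0.2},{"twist": [0,0,0],"linear": [0,0,0],"gripper": -0.2},{"twist": [0,0,0],"linear": [0,0,0],"gripper": -0.2}])

```text
time: 21.68
position: [0.5593, 0.038, 0.211]
tcp_rot: [1.496, 0.591, -0.643]
contact_force: [-0.8, 0.3, -3.5]
grip_width: 0.69
```

Run:
```python
from h import *
q,Q,s=st();zt=Q@np.array([1,-1,0])/2**.5;print(q,'tilt',np.degrees(np.arccos(-zt[2])),np.round(s["joint_positions"],2),s["contact_force"],s["grip_width"])
im,d=viewer.capture("scene");im2,d2=viewer.capture("side")
np.savez("scene7.npz",im=im,d=d);np.savez("side7.npz",im=im2,d=d2)
cv2.imwrite("pics/lift.png",np.hstack([cv2.resize(im[80:270,150:370],(400,345)),cv2.resize(im2[140:280,190:350],(400,345))]))
```

```text
[0.55933406 0.03798432 0.21097986] tilt 0.15309900984344754 [-0.09 -0.31  2.1   0.08  0.57  1.47] [-0.84023064  0.29950069 -3.51594114] 0.6902505021300461
```

View pics/lift.png

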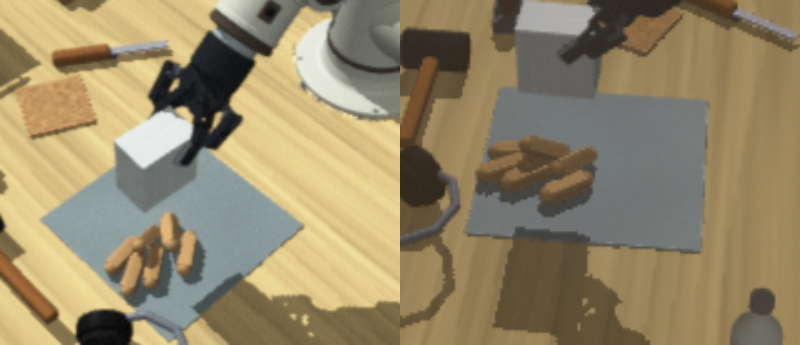

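All six sticks lie in one heap on the mat (scene half near (155,255)), and the tin hangs above it. I'll check the stick extents and work out the move to the pad.

Run:
```python
from h import *
for n in("scene","side"):
    z=np.load(n+"7.npz");P=cloud(n,z["d"])
    m=(P[...,2]>.010)&(P[...,2]<.09)&(abs(P[...,0]-.56)<.13)&(abs(P[...,1]-.03)<.14)
    hsv=cv2.cvtColor(z["im"],cv2.COLOR_BGR2HSV);m&=hsv[...,1]>70
    q=P[m];print(n,m.sum(),q[:,:2].min(0),q[:,:2].max(0),q[:,2].max(),q[:,:2].mean(0))
q,Q,s=st()
# tin centre vs TCP from depth: top face centre in last flat view ~ (.5675,.0412)
tgt=np.array([.507,-.299,.211]);c=np.array([.567,.0412]);off=np.r_[c-np.array([.5592,.0391]),0]
Rz=lambda a:Ro.from_euler('z',a,degrees=True)
for yaw in(0,-30,-40):
    R=(Rz(yaw)*Ro.from_matrix(Q)).as_matrix();P=tgt-Rz(yaw).apply(off);print(yaw,P);togo(P,R)
```

```text
scene 1066 [0.52171862 0.01383767] [0.67168041 0.11904278] 0.056304285829803846 [0.59796639 0.0628617 ]
side 792 [0.51850745 0.02088128] [0.68592805 0.16837563] 0.06956699665777122 [0.59133665 0.06818298]
0 [ 0.4992 -0.3011  0.211 ]
t 21.77 turn/5deg [-0.  0.  0.] shift/40mm now [-0.85 -0.84  8.53] in target frame [-0.85 -0.84  8.53] q [-0.09 -0.31  2.1   0.08  0.57  1.47] grip 0.691 F [-0.1  0.6 -2.4]
-30 [ 0.499195   -0.29691865  0.211     ]
t 21.77 turn/5deg [ 4.26 -4.23  0.  ] shift/40mm now [-0.86 -0.84  8.42] in target frame [2.22 2.26 7.89] q [-0.09 -0.31  2.1   0.08  0.57  1.47] grip 0.691 F [-0.1  0.6 -2.4]
-40 [ 0.499675   -0.29559495  0.211     ]
t 21.77 turn/5deg [ 5.67 -5.64  0.01] shift/40mm now [-0.85 -0.84  8.39] in target frame [3.15 3.19 7.19] q [-0.09 -0.31  2.1   0.08  0.57  1.47] grip 0.691 F [-0.1  0.6 -2.4]
```

Call:
apply_moves(plan=[{"twist": [0,0,0],"linear": [-0.05,-0.05,0.5],"gripper": -0.2},{"twist": [0,0,0],"linear": [-0.09,-0.09,0.9],"gripper": -0.2},{"twist": [0,0,0],"linear": [-0.09,-0.09,0.9],"gripper": -0.2},{"twist": [0,0,0],"linear": [-0.09,-0.09,0.9],"gripper": -0.2},{"twist": [0,0,0],"linear": [-0.09,-0.09,0.9],"gripper": -0.2}])

```text
time: 22.4
position: [0.5301, -0.1262, 0.2111]
tcp_rot: [1.496, 0.59, -0.643]
contact_force: [-0.4, 0.9, -1.7]
grip_width: 0.697
```

Call:
apply_moves(plan=[{"twist": [0,0,0],"linear": [-0.09,-0.09,0.9],"gripper": -0.2},{"twist": [0,0,0],"linear": [-0.09,-0.09,0.9],"gripper": -0.2},{"twist": [0,0,0],"linear": [-0.09,-0.09,0.9],"gripper": -0.2},{"twist": [0,0,0],"linear": [-0.09,-0.09,0.9],"gripper": -0.2},{"twist": [0,0,0],"linear": [-0.08,-0.07,0.83],"gripper": -0.2}])

```text
time: 23.02
position: [0.4991, -0.3027, 0.211]
tcp_rot: [1.497, 0.59, -0.644]
contact_force: [0.6, 0.7, -2.4]
grip_width: 0.693
```

```bash
cat >> h.py <<'E'
R6=np.array(tinpose(PH,54.7,90)[0])
E
python3 - <<'E'
from h import *
from plane import top
q,Q,s=st();zt=Q@np.array([1,-1,0])/2**.5;print(q,'tilt',np.degrees(np.arccos(-zt[2])),np.round(s["joint_positions"],2))
for n in("scene","side"):
    im,d=viewer.capture(n);np.savez(n+"8.npz",im=im,d=d)
top("8",(.507,-.299),.235,.27)
E
```

```text
[ 0.49910181 -0.30267722  0.21101509] tilt 0.16284556923514282 [-1.02 -0.15  1.98  0.78  0.98  0.25]
scene 385 383 slope deg [-0.44 -0.22] z 0.2513 ([[460, -328], [551, -332], [553, -273], [463, -270]], [506.9, -300.9], [58.9, 90.7], 87.7)
side 152 146 slope deg [-0.91  1.1 ] z 0.2523 ([[471, -274], [471, -329], [549, -328], [549, -273]], [510.2, -301.1], [78.1, 55.4], 0.6)
```

Call:
apply_moves(plan=[{"twist": [0,0,0],"linear": [0.4,-0.4,0],"gripper": -0.2},{"twist": [0,0,0],"linear": [0.5,-0.5,0],"gripper": -0.2},{"twist": [0,0,0],"linear": [0.5,-0.5,0],"gripper": -0.2},{"twist": [0,0,0],"linear": [0.5,-0.5,0],"gripper": -0.2},{"twist": [0,0,0],"linear": [0.3,-0.3,0],"gripper": -0.2}])

```text
time: 23.75
position: [0.499, -0.3002, 0.0853]
tcp_rot: [1.497, 0.592, -0.644]
contact_force: [0.4, -0.6, -1.9]
grip_width: 0.693
```

Call:
apply_moves(plan=[{"twist": [0,0,0],"linear": [0.2,-0.2,0],"gripper": -0.2},{"twist": [0,0,0],"linear": [0.1,-0.1,0],"gripper": -0.2},{"twist": [0,0,0],"linear": [0.03,-0.03,0],"gripper": -0.2},{"twist": [0,0,0],"linear": [0,0,0],"gripper": -0.2}])

```text
time: 24.25
position: [0.4996, -0.3013, 0.0691]
tcp_rot: [1.496, 0.59, -0.643]
contact_force: [-0.1, -0.5, -1.8]
grip_width: 0.696
```

Call:
apply_moves(plan=[{"twist": [0,0,0],"linear": [0.02,-0.02,0],"gripper": -0.2},{"twist": [0,0,0],"linear": [0,0,0],"gripper": -0.2}])

```text
time: 24.5
position: [0.4995, -0.3012, 0.0678]
tcp_rot: [1.496, 0.59, -0.643]
contact_force: [0.4, -0.3, -1.9]
grip_width: 0.691
```

Call:
apply_moves(plan=[{"twist": [0,0,0],"linear": [0.02,-0.02,0],"gripper": -0.2},{"twist": [0,0,0],"linear": [0,0,0],"gripper": -0.2}])

```text
time: 24.75
position: [0.4994, -0.3012, 0.0663]
tcp_rot: [1.496, 0.59, -0.643]
contact_force: [1.1, 0.0, -2.3]
grip_width: 0.695
```

Call:
apply_moves(plan=[{"twist": [0,0,0],"linear": [0.015,-0.015,0],"gripper": -0.2},{"twist": [0,0,0],"linear": [0,0,0],"gripper": -0.2}])

```text
time: 25.0
position: [0.4995, -0.3012, 0.0656]
tcp_rot: [1.496, 0.59, -0.643]
contact_force: [-0.6, 0.8, -2.3]
grip_width: 0.691
```

Almost touching; one more small step, then release and retreat along the fingers.

Call:
apply_moves(plan=[{"twist": [0,0,0],"linear": [0.015,-0.015,0],"gripper": -0.2},{"twist": [0,0,0],"linear": [0,0,0],"gripper": -0.2},{"twist": [0,0,0],"linear": [0,0,0],"gripper": 0.6},{"twist": [0,0,0],"linear": [0,0,0],"gripper": 1},{"twist": [0,0,0],"linear": [0,0,0],"gripper": 1}])

```text
time: 25.62
position: [0.4994, -0.3012, 0.0647]
tcp_rot: [1.496, 0.59, -0.643]
contact_force: [0.3, 0.4, -0.9]
grip_width: 1.0
```

Call:
apply_moves(plan=[{"twist": [0,0,0],"linear": [-0.3,0,0],"gripper": 1},{"twist": [0,0,0],"linear": [-0.6,0,0],"gripper": 1},{"twist": [0,0,0],"linear": [-0.8,0,0],"gripper": 1},{"twist": [0,0,0],"linear": [-0.8,0,0],"gripper": 1},{"twist": [0,0,0],"linear": [-0.5,0,0],"gripper": 1}])

```text
time: 26.25
position: [0.4136, -0.2983, 0.1512]
tcp_rot: [1.495, 0.589, -0.644]
contact_force: [0.2, -0.9, -0.3]
grip_width: 0.999
```

Call:
apply_moves(plan=[{"twist": [0,0,0],"linear": [0,0,0],"gripper": 1},{"twist": [0,0,0],"linear": [0,0,0],"gripper": 1}])

```text
time: 26.5
position: [0.4148, -0.2982, 0.1494]
tcp_rot: [1.496, 0.59, -0.643]
contact_force: [0.6, -0.1, 1.0]
grip_width: 1.002
```

Run:
```python
from h import *
from plane import top
q,Q,s=st();print(q,s["contact_force"],s["grip_width"])
for n in("scene","side"):
    im,d=viewer.capture(n);np.savez(n+"9.npz",im=im,d=d)
    if n=="scene": cv2.imwrite("pics/end.png",cv2.resize(im[60:320,80:440],None,fx=2,fy=2))
top("9",(.507,-.299),.09,.125)
```

```text
[ 0.4148179  -0.29815862  0.14937979] [ 0.62877155 -0.06040043  1.00203713] 1.001648041546638
scene 343 330 slope deg [-0.14  0.4 ] z 0.1053 ([[460, -326], [551, -331], [555, -276], [464, -271]], [507.4, -301.2], [55.1, 91.3], 86.5)
side 160 136 slope deg [-1.38  2.37] z 0.106 ([[460, -325], [546, -331], [551, -276], [464, -269]], [505.3, -300.2], [55.9, 86.8], 85.7)
```

View pics/end.png

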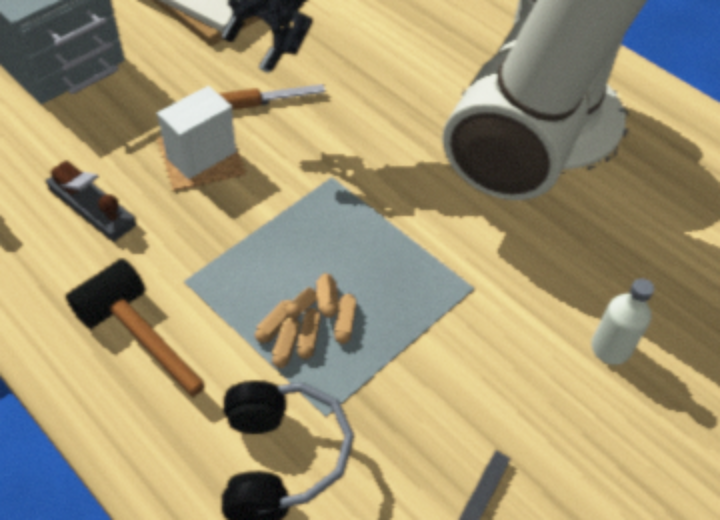

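The tin stands on the cork at (200,130), the six sticks are heaped on the mat at (305,320), and the tools look undisturbed. The hand is clear, so I'm handing in.

```bash
python3 -c "
from rig import env
env.sign_off()"
```

```text
the job is handed in; nothing more can be done
```

The job is handed in after about 27 s of robot time. The tin stands empty and mouth-down on the cork pad, and the six sticks lie in one heap on the mat. The sign-off gave no verdict.

**What I did**
- I laid the tin on its narrow side and let go.
- I took it again from the floor side, rolled it partly over and tipped it quickly over one rim corner onto the mat.
- I levelled it there, lifted it about 15 cm straight up and set it on the pad.

**Last checks**

| Check | Result |
|---|---|
| Tin on the mat | top at 103–104 mm, tilt under 0.3° judged from the hand |
| Tin centre on the pad | about 2 mm from the pad's centre in both views |
| Top of the tin on the pad | 105–106 mm |
| Sticks | all six in one heap on the mat; nearest tips about level with the mat edge, centres well inside |
| Other tools | those in the last view look unmoved; I judged this by eye and did not measure it |

**What disagreed or went less well**
- **Tilt on the pad:** the scene camera gave about 0.4°. The side camera gave about 2.7°, from a small noisy patch; I trusted the scene camera.
- **Stick extents:** the side camera also put the stick tips 14 mm farther out than the scene camera, just past the mat edge.
- **Contact force:** it briefly reached about 48 N when laying the tin down and again during the tip. I did not see a stop from it.
- **Spill risk:** my rough simulations warned that sticks could spill at low friction. They did not model the corner tip I used, and no stick was seen to spill.

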